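Unload the bead annealer and lock the glass in the tool chest

TASK

The bead annealer on the left has cooled: wind its lid right up with the hand crank, and put every piece of glass in it into the drawer of the steel tool chest on the right. That drawer is bolted by a locking stay, the round knob in the top of the chest beside the lid hinge: lift the stay fully, draw the drawer out and lay the glass in it side by side on the drawer floor. Then push the drawer fully home and shut the chest's lid, which presses the stay down and locks the drawer; leave the annealer wound open and the other things on the bench where they are.

Things in the scene. Friction and masses are not known exactly. Their poses are not given: they have to be found in the camera images.
- kiln: annealer on the left: grey box 230 mm deep (its x), 190 mm wide (its y), rim 90 mm high. Origin: centre of its underside. Front (-x) faces the middle of the bench, lid hinged along the rear (+x) edge. Shut, the lid reaches 150 mm above the bench; wound up it stands upright behind the rear edge, 320 mm high. The crank's gearbox, 66 mm square, stands 205 mm from the origin along +y
- kiln_hearth (a point): centre of the hearth surface, 78 mm above the bench, axes as kiln. The hearth is a recess 150 mm (x) by 120 mm (y), 12 mm below the rim, its centre 12 mm nearer the front than the origin; the glass stands upright on it, under the lid
- kiln_lid (a joint): opening angle of the annealer's lid, 0 closed, stop at about 1.63. Geared to the crank: 0.085 rad for each rad of crank; it stays where it is wound
- crank (a joint): angle wound on the hand crank (rad), growing as it is turned clockwise seen from above, which raises the lid; stop at 19.2 (three full turns and a little). The axis is vertical. Takes about 6 N at the knob; stays where it is left
- crank_axis (a point): point on the crank's vertical axis at the knob's gripping height, 135 mm above the bench; the gearbox below it is 102 mm high
- crank_knob (a point): middle of the crank's upright black knob, a free-spinning sleeve 22 mm across and 40 mm tall (113 to 153 mm above the bench), 45 mm from the axis, on the flat crank arm. Keep the gripper clear of the rising lid: its nearest side is 110 mm from the crank axis
- chest: steel tool chest on the right: 200 mm deep (its x), 260 mm wide (its y), rim 115 mm high. Origin: centre of its underside. The drawer front (-x) faces the middle of the bench; the lid is hinged along the rear (+x) top edge and stands open. Under the lid is a shallow till, its floor 89 mm above the bench
- chest_lid (a joint): opening angle of the chest's lid, 0 shut, 1.6 to 1.78 at the start, stop at 1.9; then it stands up to 320 mm above the bench; stiff hinge (0.6 N m), it stays at any angle
- chest_hinge (a point): middle of the chest lid's hinge line, 115 mm above the bench; the hinge runs along chest y
- chest_lid_edge (a point): on the chest lid's outer (top) face, middle of its width, 190 mm from the hinge; the plate is 6 mm thick, 264 mm wide and ends 203 mm from the hinge. Press here to shut it
- stay (a joint): lift of the chest's locking stay (m): 0 down, its bolt blocks the drawer; 0.025 fully up; from 0.012 the drawer is free. It stays up where it is left (about 3 N of friction). The closing lid presses it down again. Push the drawer home before that: a lowered bolt keeps an open drawer from going home
- stay_knob (a point): centre of the stay's round steel knob, 22 mm across and 18 mm tall, in the chest's till 55 mm in front of the lid hinge, halfway along it; 104 mm above the bench when down (15 mm above the till's floor)
- drawer (a joint): how far the drawer is drawn out along chest -x (m), 0 home, stop at 0.115; friction about 1.5 N
- drawer_handle (a point): middle of the drawer's bar handle, a level 100 mm bar along chest y, 11 mm thick, 45 mm in front of the drawer front, 76 mm above the bench (39 mm below the rim of the chest)
- drawer_floor (a point): centre of the drawer's inner floor, 32 mm above the bench, axes as chest; inside 128 mm (x) by 218 mm (y), side walls 38 mm high, front panel 53 mm above the floor. Fully drawn out this point is 49 mm in front of the chest's front face; home, 66 mm behind it. The chest leaves 54 mm of height above the drawer floor
- barrel_bead: glass barrel bead standing on end, 33 mm across in the middle, 24 mm at the ends, 32 mm tall, 60 g. Origin: centre of its underside. May be absent
- cone_weight: small glass paperweight, a blunt cone 34 mm across at the foot, 26 mm at the top, 34 mm tall to its flat top with a small bead on it, 60 g. Origin: centre of its underside. May be absent
- pillow_bead: square glass bead with rounded edges, 28 by 28 by 30 mm tall. Origin: centre of its underside, sides along its x and y. May be absent
- tablet_bead: flat glass tablet standing on edge, 20 mm (its x) by 36 mm (its y) by 32 mm tall. Origin: centre of its underside. May be absent
- frit_jar: bystander: lidded jar 52 mm across, 70 mm tall. Origin: centre of its underside
- marver: bystander: graphite paddle 75 by 45 by 14 mm with a 100 mm wooden handle, lying flat. Origin: where handle meets blade, on the underside
- bead_press: bystander: brass block 50 by 40 by 28 mm with two upright pins to 53 mm. Origin: centre of its underside

How it is judged (in metres and radians):
On the way, in this order (a step that is already met when the one before it is completed fails the run):
1. the locking stay is lifted (18 mm or more) while the drawer is still home (value of joint stay above 0.018 m and value of joint drawer below 0.008 m), for 0.2 s.
2. the drawer is drawn out (70 mm or more) (value of joint drawer above 0.07 m), for 0.2 s.
3. all the glass is in the drawn-out drawer (x of barrel_bead in the frame of drawer_floor between -0.068 and 0.068 m and y of barrel_bead in the frame of drawer_floor between -0.112 and 0.112 m and z of barrel_bead in the frame of drawer_floor between -0.006 and 0.04 m and x of cone_weight in the frame of drawer_floor between -0.068 and 0.068 m and y of cone_weight in the frame of drawer_floor between -0.112 and 0.112 m and z of cone_weight in the frame of drawer_floor between -0.006 and 0.04 m and x of pillow_bead in the frame of drawer_floor between -0.068 and 0.068 m and y of pillow_bead in the frame of drawer_floor between -0.112 and 0.112 m and z of pillow_bead in the frame of drawer_floor between -0.006 and 0.04 m and x of tablet_bead in the frame of drawer_floor between -0.068 and 0.068 m and y of tablet_bead in the frame of drawer_floor between -0.112 and 0.112 m and z of tablet_bead in the frame of drawer_floor between -0.006 and 0.04 m and value of joint drawer above 0.04 m), for 0.2 s.
4. the drawer is pushed home with the glass in it, the stay still up (x of barrel_bead in the frame of drawer_floor between -0.068 and 0.068 m and y of barrel_bead in the frame of drawer_floor between -0.112 and 0.112 m and z of barrel_bead in the frame of drawer_floor between -0.006 and 0.04 m and x of cone_weight in the frame of drawer_floor between -0.068 and 0.068 m and y of cone_weight in the frame of drawer_floor between -0.112 and 0.112 m and z of cone_weight in the frame of drawer_floor between -0.006 and 0.04 m and x of pillow_bead in the frame of drawer_floor between -0.068 and 0.068 m and y of pillow_bead in the frame of drawer_floor between -0.112 and 0.112 m and z of pillow_bead in the frame of drawer_floor between -0.006 and 0.04 m and x of tablet_bead in the frame of drawer_floor between -0.068 and 0.068 m and y of tablet_bead in the frame of drawer_floor between -0.112 and 0.112 m and z of tablet_bead in the frame of drawer_floor between -0.006 and 0.04 m and value of joint drawer below 0.008 m and value of joint stay above 0.012 m), for 0.2 s.
5. the chest's lid is shut and the stay is down (value of joint chest_lid below 0.06 rad and value of joint stay below 0.009 m), for 0.2 s.
At the end, for the whole second after the job is handed in: every piece of glass rests inside the drawer, any way up, on its floor (stacked pieces do not pass under the chest); the drawer is home (within 8 mm), the stay down (within 9 mm), the chest's lid shut (within 0.06 rad) and the annealer's lid wound up past 1.45 rad (all of step 5 and x of barrel_bead in the frame of drawer_floor between -0.068 and 0.068 m and y of barrel_bead in the frame of drawer_floor between -0.112 and 0.112 m and z of barrel_bead in the frame of drawer_floor between -0.006 and 0.04 m and x of cone_weight in the frame of drawer_floor between -0.068 and 0.068 m and y of cone_weight in the frame of drawer_floor between -0.112 and 0.112 m and z of cone_weight in the frame of drawer_floor between -0.006 and 0.04 m and x of pillow_bead in the frame of drawer_floor between -0.068 and 0.068 m and y of pillow_bead in the frame of drawer_floor between -0.112 and 0.112 m and z of pillow_bead in the frame of drawer_floor between -0.006 and 0.04 m and x of tablet_bead in the frame of drawer_floor between -0.068 and 0.068 m and y of tablet_bead in the frame of drawer_floor between -0.112 and 0.112 m and z of tablet_bead in the frame of drawer_floor between -0.006 and 0.04 m and value of joint drawer below 0.008 m and value of joint kiln_lid above 1.45 rad and linear speed of each of barrel_bead, cone_weight, pillow_bead, tablet_bead below 0.03 m/s); the robot touches nothing.
It fails at once if the frit jar is moved more than 30 mm (distance of frit_jar from where it was at the start of the episode above 0.03 m).
It fails at once if the marver is moved more than 30 mm (distance of marver from where it was at the start of the episode above 0.03 m).
It fails at once if the bead press is moved more than 30 mm (distance of bead_press from where it was at the start of the episode above 0.03 m).
Of barrel_bead, cone_weight, pillow_bead, tablet_bead only 2 to 4 are there at a start; the rules pass over those that are not, and their reading is None.
At some moment in a run one of barrel_bead, cone_weight, pillow_bead, tablet_bead may be knocked a few centimetres aside while the robot is not near it.
Once in a run the grip may slacken for a moment while it holds something.
It also fails if it takes over 210 s, if anything falls off the work surface, if the arm or the gripper's body presses on something with over 40 N, if the wrist force passes 120 N, or if a joint passes its speed limit or range.

ROBOT

A 6-joint arm with a two-finger parallel gripper is mounted at the origin on the work surface. World frame = base frame: x ahead of the robot, y to its left, z up, the work surface at z = 0. Lengths are in mm, angles in rad, forces in N, time in s.
With the tool pointing down it reaches from about 325 to 925 mm from the base axis. Payload 3.1 kg.
Tool frame: the origin (TCP) lies midway between the tips of the shut fingers; the grasp point (between the pads) lies 19 mm behind it (manip.pinch_z is the distance from the TCP to the grasp point, in mm); z points along the fingers, y is the line along which they close (so a half turn about z gives the same grasp; the last joint's range is limited). The gripper opens to 85 mm and grips with 20 to 120 N. Pads are 22 mm wide; open, the fingers measure 114 mm over their backs; the gripper's body (76 mm by 85 mm) begins 54 mm behind the grasp point. The pads swing forward as they close: fully open they stand 13 mm farther back than shut.
Start: joints at [-1.309, 0.217, 1.613, -0, 1.311, -0.112], TCP at [228.244, -581.845, 231.3] pointing down, gripper open.
Joint ranges: [-2.75, 2.75], [-0.78, 2.1], [0.31, 2.55], [-1.13, 4.27], [0.13, 2.63], [-2.58, 2.58]. Speed limits (rad/s): [2.79, 2.79, 3.14, 3.14, 3.14, 3.14].

INTERFACE

Orientations are given as a rotation vector (axis times angle).
In Python, from workcell import manip gives the robot as it stands. The module is installed in compiled form; this text tells all that it offers.
- The arm moves only by the tool move_arm, never from a script. Its arguments are lists of equal length, an entry for each row: "grip": the opening in per cent of the stroke, from 0 (shut) to 100 (fully open); "offset": the shift along the tool's x, y, z in m, a list of three; "rotation": the turn, a rotation vector about the tool's x, y, z in degrees, a list of three. In form: {"grip": [grip, ...], "offset": [[x, y, z], ...], "rotation": [[ax, ay, az], ...]}. A call has 1 to 8 rows; each row is the pose to reach, as a shift and turn from the pose commanded when the call began, along the tool's axes at that moment; what a row does not reach only later rows make up. A row lasts 1/10 s, in which the tool goes at most 50 mm and 8.59 degrees, less where a joint would pass 70% of its speed; a pose out of reach is approached as far as the arm can. A call with a gripper value outside its range is refused whole. The fingers move at their own pace and stop on an object; the grip force is fixed at half the most. Time passes only in rows, so rows that repeat a pose let the fingers close. It gives the time, the measured TCP pose, the force, the opening and the grip force at its end, in the units of the state.
- manip.read_state(): the state, without advancing time (a new reading comes with each control period).
- manip.get_image(name): name is "side" or "top"; returns (picture, depth): 400x640x3 uint8, red, green, blue; 400x640 float32, mm along the optical axis (not along the pixel's ray), 0 where there is no reading.
- manip.calibration(name): a dict with "K" (3x3 intrinsics, pixels), "rvec" (rotation vector, rad) and "tvec" (3), from world to camera coordinates, as OpenCV has them. Camera axes: x right, y down, z forward; pixel columns grow to the right and rows downward; lengths in mm; the calibration is good to about 2 mm. A picture is of the moment at which its call begins. calibration takes no time and is no camera call.
- manip.job_done(): hands the job in; it is judged then, once.
Trained networks look in the newest picture that a camera, given by its name, has taken for a name from the list of things; names that differ only in an ending like _2 or _b are one class to them, and where a whole thing is asked for, a point or a joint stands for the part that bears it (a point fixed in the world has none). Each returns a list of dicts, best first, with "p" (0 to 1); they miss things now and then, are a little off and sometimes report something else, mostly with a low value. They report only what shows in the picture. A call takes as long as a camera call.
- manip.search_frame(query, camera): "centre" ([x, y, z] in mm, in the coordinates of the camera as it stood for that picture, good to about 4 mm: the middle of the surface that is visible of it).
- manip.masks_of(query, camera): "region" (400x640 bool, what is visible of it).
The state is a dict: "clock": time; "joints": joint angles; "joint_velocities": joint speeds; "joint_efforts": joint torques, N m; "ee_pos": TCP position; "eef_rot": TCP orientation; "force": force on the tool from outside, world axes, zero at the start; "wrist_torque": the same for the moment, N m; "grip_width": finger opening in mm; "gripper_force": force on a finger pad.
Only numpy, scipy, OpenCV 4.12 (cv2) and the standard library are available. Lean on these libraries where they do the work, as an engineer would, in place of code of your own. Each camera call takes 0.05 s, during which the arm holds its last target. There are 200 camera calls.

## Working session

There is one attempt and no reset: what is moved stays moved. The work goes in short steps, Python scripts to look and compute and a tool call to move; the robot and the scene stay as the last step left them, time stands still between calls to the robot, and variables do not carry over. Pictures are saved under pics/ and viewed, at most 14 in all, crops included, and the job is handed in when it is done.

Besides the shell and the picture viewer there is one more tool, called after "Call:" as name(argument=value, ...), one argument or row to a line, values as JSON. move_arm: Moves the arm, as the interface text tells. Its arguments: {"type":"object","properties":{"grip":{"type":"array","items":{"type":"number"}},"offset":{"type":"array","items":{"type":"array","items":{"type":"number"}}},"rotation":{"type":"array","items":{"type":"array","items":{"type":"number"}}}},"required":["grip","offset","rotation"]}

```bash
mkdir -p pics; cat > h.py <<'E'
import numpy as np, cv2
from scipy.spatial.transform import Rotation as R
from workcell import manip
def cam(n):
    c=manip.calibration(n); return np.array(c["K"]),R.from_rotvec(np.ravel(c["rvec"])).as_matrix(),np.ravel(c["tvec"])
def c2w(n,p):
    K,M,t=cam(n); return M.T@(np.array(p)-t)
def cloud(n,d):
    K,M,t=cam(n); v,u=np.mgrid[:400,:640]
    P=np.stack([(u-K[0,2])/K[0,0]*d,(v-K[1,2])/K[1,1]*d,d],-1)
    return (P-t)@M
def proj(n,w):
    K,M,t=cam(n); p=K@(M@np.array(w)+t); return p[:2]/p[2]
def save(n,f):
    im,d=manip.get_image(n); cv2.imwrite("pics/"+f,im[:,:,::-1]); return im,d
def plan(target,yaw=None):
    "offset in tool axes (m) to world target (mm)"
    s=manip.read_state(); M=R.from_rotvec(s["eef_rot"]).as_matrix()
    return np.round(M.T@(np.array(target)-s["ee_pos"])/1000,4)
E
python3 - <<'E'
from h import *
for n in("top","side"):
    im,d=save(n,n+"0.png"); 
    for q in ["kiln","chest","crank_knob","stay_knob","drawer_handle","chest_lid_edge","frit_jar","marver","bead_press"]:
        for r in manip.search_frame(q,n)[:2]: print(n,q,round(r["p"],2),c2w(n,r["centre"]).round())
s=manip.read_state();print(s);print(R.from_rotvec(s["eef_rot"]).as_matrix().round(3))
E
```

```text
top kiln 0.58 [574. 251. 152.]
top chest 0.75 [ 563. -227.   85.]
top chest 0.27 [572. 250. 153.]
top crank_knob 0.76 [395. 240. 117.]
top crank_knob 0.35 [ 545. -287.  242.]
top stay_knob 0.45 [ 561. -215.  114.]
top stay_knob 0.42 [718.  32.  27.]
top drawer_handle 0.97 [604. -60.  81.]
top chest_lid_edge 0.73 [ 544. -286.  246.]
top frit_jar 0.85 [718.  99.  72.]
top frit_jar 0.7 [ 544. -284.  238.]
top marver 0.74 [790. -13.  13.]
top bead_press 0.75 [716.  29.  27.]
top bead_press 0.18 [603. -58.  77.]
side kiln 0.75 [537. 285. 135.]
side kiln 0.26 [394. 235. 118.]
side chest 0.9 [ 544. -245.  112.]
side crank_knob 0.68 [390. 229. 113.]
side stay_knob 0.43 [ 564. -211.  111.]
side drawer_handle 0.98 [593. -66.  74.]
side chest_lid_edge 0.83 [ 535. -281.  223.]
side chest_lid_edge 0.56 [586. -65.  63.]
side marver 0.63 [784. -24.  12.]
side bead_press 0.54 [726.  26.  29.]
side bead_press 0.44 [590. 285. 154.]
{'clock': 1.0, 'joints': array([-1.30919048e+00,  2.16917699e-01,  1.61335492e+00,  2.33954595e-05,
        1.31131717e+00, -1.12201386e-01]), 'joint_velocities': array([-0.00076098,  0.00177909,  0.00111203, -0.00021269,  0.00138041,
        0.00094881]), 'joint_efforts': array([ 6.78377382e-04, -3.96897984e+01, -3.04262245e+01, -1.15399775e-04,
        5.10907885e-04,  4.11137449e-06]), 'ee_pos': array([ 228.2602359 , -581.8574119 ,  231.31284957]), 'eef_rot': array([3.08688024e+00, 5.83752886e-01, 3.57560066e-05]), 'force': array([ 0.45502231, -0.04756557, -0.00519764]), 'wrist_torque': array([0.01693392, 0.04158521, 0.02716964]), 'gripper_force': 0.0, 'grip_width': 85.6356853036693}
[[ 0.931  0.365  0.   ]
 [ 0.365 -0.931  0.   ]
 [ 0.     0.    -1.   ]]
```

View pics/top0.png

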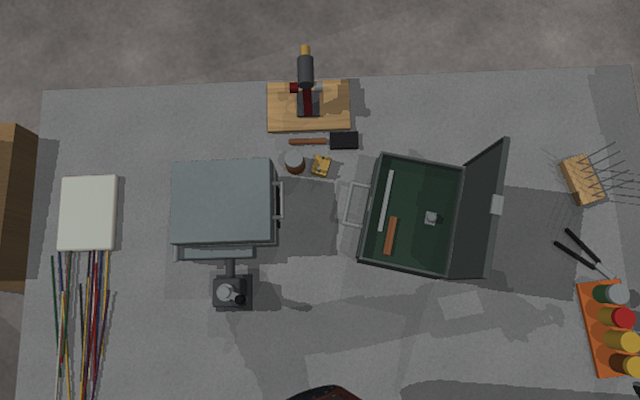

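View pics/side0.png

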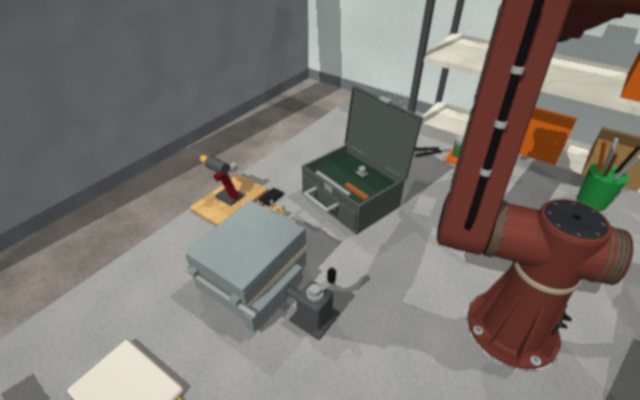

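```bash
cat > m.py <<'E'
from h import *
im,d=manip.get_image("top"); W=cloud("top",d); X,Y,Z=W[...,0],W[...,1],W[...,2]
def rect(m,name):
    P=W[m&(d>0)][:,:2].astype(np.float32); r=cv2.minAreaRect(P); print(name,len(P),np.round(r[0],1),np.round(r[1],1),round(r[2],2),P.mean(0).round(1)); return r
def box(x0,x1,y0,y1,z0,z1): return (X>x0)&(X<x1)&(Y>y0)&(Y<y1)&(Z>z0)&(Z<z1)
E
python3 - <<'E'
from m import *
rect(box(470,700,120,400,143,157),"kilnlid")
rect(box(330,480,180,320,96,107),"gearbox")
rect(box(330,480,180,320,145,160),"knobtop")
rect(box(330,480,180,320,108,120),"arm")
m=box(420,720,-330,-90,109,121)
r=rect(m,"chestrim"); print(cv2.boxPoints(r).round(0))
rect(box(420,720,-260,-50,66,86)&(Y>-75),"handle")
rect(box(530,590,-240,-190,104,120),"stay")
rect(box(420,720,-420,-230,200,330),"lidup")
for p in[(640,0,0)]: print(proj("top",p))
print((cam("top")[1].T@-cam("top")[2]).round(),cam("top")[0][0,0])
for n,c in(("kiln",(210,200)),("knob",(240,299)),("stay",(431,217))): print(n,W[c[1],c[0]].round())
a=im[230:330,190:290];cv2.imwrite("pics/a.png",cv2.resize(a[:,:,::-1],(600,600),interpolation=cv2.INTER_CUBIC))
E
```

```text
kilnlid 7116 [607.2 258.7] [185.8 231.1] 0.08 [604.9 267.7]
gearbox 133 [405.8 245.7] [80.4 54.2] 88.61 [405.5 257.4]
knobtop 79 [388.4 214.4] [19.7 19.2] 88.51 [387.9 214. ]
arm 174 [400.  236.4] [66.9 25.5] 76.85 [401.8 248.6]
chestrim 1121 [ 572.5 -179.1] [201.6 266.9] 76.29 [ 576.1 -218.3]
[[ 419. -245.]
 [ 678. -309.]
 [ 726. -113.]
 [ 467.  -49.]]
handle 197 [563.9 -62.4] [ 24.2 194.9] 89.86 [562.9 -61.4]
stay 74 [ 561.9 -221.7] [20.8 19.5] 60.7 [ 561.7 -221. ]
lidup 3674 [ 547.2 -287.9] [ 28.5 268.6] 76.09 [ 548.1 -289.6]
[333.97742599 196.66098394]
[ 390.   14. 1143.] 452.7732744112683
kiln [608. 281. 154.]
knob [387. 213. 151.]
stay [ 560. -218.  113.]
```

View pics/a.png

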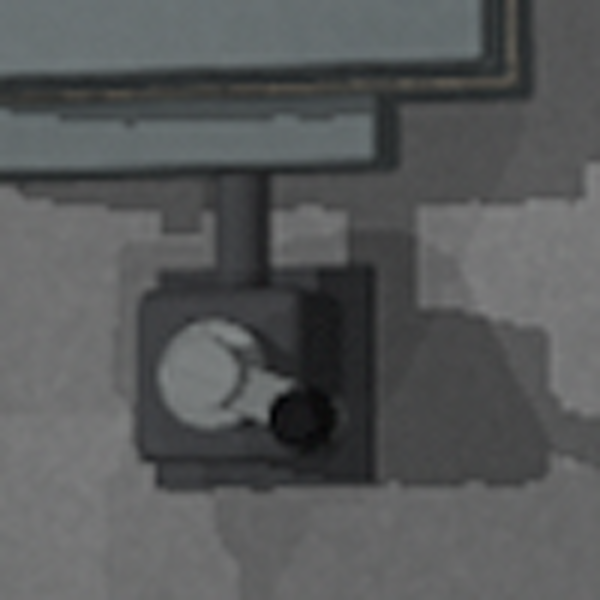

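```bash
cat >> h.py <<'E'
def go(wps,yawy=None):
    "wps world mm list; yawy: desired angle (deg) of tool y axis"
    for w in wps: print(w,plan(w).tolist())
    s=manip.read_state(); M=R.from_rotvec(s["eef_rot"]).as_matrix(); a=np.degrees(np.arctan2(M[1,1],M[0,1]))
    print("yaw",round(a,2),"pos",s["ee_pos"].round(1),"grip",round(s["grip_width"],1),"F",s["force"].round(1))
    if yawy is not None:
        for k in(0,180): print("rz",round(-((yawy+k-a+180)%360-180),1))
ORG=np.array([572.5,-179.]); AX=np.array([-.24,-.971]); AY=np.array([.971,-.24])
def chest(x,y,z): return [*(ORG+x*AX+y*AY).round(1),z]
E
python3 - <<'E'
from h import *
print(proj("top",(607,-38,76)),proj("top",(600,-60,76)))
go([(300,-250,250),(560,-150,250),(562,-222,200),(562,-222,93)],-13.9)
E
```

```text
[350.45699575 202.7920018 ] [359.77908136 205.35169409]
(300, -250, 250) [0.188, -0.2827, -0.0187]
(560, -150, 250) [0.4665, -0.2809, -0.0187]
(562, -222, 200) [0.4421, -0.2132, 0.0313]
(562, -222, 93) [0.4421, -0.2132, 0.1383]
yaw -68.58 pos [ 228.2 -581.9  231.3] grip 85.2 F [ 0.  -0.1 -0.3]
rz -54.7
rz 125.3
```

Call:
move_arm(
  grip=[60,60,60,60,60,60,60,60],
  offset=[
    [0.188,-0.283,-0.019],
    [0.188,-0.283,-0.019],
    [0.188,-0.283,-0.019],
    [0.188,-0.283,-0.019],
    [0.188,-0.283,-0.019],
    [0.188,-0.283,-0.019],
    [0.188,-0.283,-0.019],
    [0.188,-0.283,-0.019],
  ],
  rotation=[
    [0,0,-54.7],
    [0,0,-54.7],
    [0,0,-54.7],
    [0,0,-54.7],
    [0,0,-54.7],
    [0,0,-54.7],
    [0,0,-54.7],
    [0,0,-54.7],
  ],
)

```text
clock: 1.85
ee_pos: [300.5, -246.0, 250.5]
eef_rot: [2.468, 1.944, 0.002]
force: [0.7, -0.5, -0.9]
grip_width: 51.6
gripper_force: 0.0
```

```bash
python3 - <<'E'
from h import *
go([(560,-150,250),(562,-222,200),(562,-222,93)],-13.9)
E
```

```text
(560, -150, 250) [0.1541, 0.2297, 0.0009]
(562, -222, 200) [0.0845, 0.2485, 0.0508]
(562, -222, 93) [0.0844, 0.2484, 0.1578]
yaw -13.56 pos [ 300.5 -246.   250.5] grip 51.6 F [ 0.7 -0.5 -0.9]
rz 0.3
rz -179.7
```

Call:
move_arm(
  grip=[50,50,50,50,50,50,50,50],
  offset=[
    [0.16,0.228,0],
    [0.16,0.228,0],
    [0.16,0.228,0],
    [0.16,0.228,0],
    [0.16,0.228,0],
    [0.16,0.228,0],
    [0.09,0.248,0.05],
    [0.09,0.248,0.05],
  ],
  rotation=[
    [0,0,0],
    [0,0,0],
    [0,0,0],
    [0,0,0],
    [0,0,0],
    [0,0,0],
    [0,0,0],
    [0,0,0],
  ],
)

```text
clock: 2.65
ee_pos: [564.1, -223.0, 199.7]
eef_rot: [2.469, 1.939, -0.0]
force: [0.7, -0.6, -0.6]
grip_width: 42.5
gripper_force: 0.0
```

Call:
move_arm(
  grip=[50,50,50],
  offset=[
    [0,0,0],
    [0,0,0],
    [0,0,0],
  ],
  rotation=[
    [0,0,0],
    [0,0,0],
    [0,0,0],
  ],
)

```text
clock: 2.95
ee_pos: [562.7, -222.0, 201.1]
eef_rot: [2.473, 1.935, 0.001]
force: [-0.7, -0.6, 0.2]
grip_width: 42.5
gripper_force: 0.0
```

```bash
python3 - <<'E'
from h import *
go([(562,-222,93)],-13.9)
E
```

```text
(562, -222, 93) [-0.0001, -0.0008, 0.1081]
yaw -13.91 pos [ 562.7 -222.   201.1] grip 42.5 F [-0.7 -0.6  0.2]
rz -0.0
rz 180.0
```

Call:
move_arm(
  grip=[50,50,50,50,50,0,0,0],
  offset=[
    [0,-0.001,0.04],
    [0,-0.001,0.08],
    [0,-0.001,0.1],
    [0,-0.001,0.107],
    [0,-0.001,0.107],
    [0,-0.001,0.107],
    [0,-0.001,0.107],
    [0,-0.001,0.107],
  ],
  rotation=[
    [0,0,0],
    [0,0,0],
    [0,0,0],
    [0,0,0],
    [0,0,0],
    [0,0,0],
    [0,0,0],
    [0,0,0],
  ],
)

```text
clock: 3.75
ee_pos: [562.7, -222.2, 96.2]
eef_rot: [2.471, 1.935, 0.002]
force: [-2.5, 1.4, 7.8]
grip_width: 19.3
gripper_force: 58.7
```

Call:
move_arm(
  grip=[0,0,0,0,0,0,0],
  offset=[
    [0,0,0],
    [0,0,0],
    [0,0,-0.006],
    [0,0,-0.013],
    [0,0,-0.02],
    [0,0,-0.026],
    [0,0,-0.026],
  ],
  rotation=[
    [0,0,0],
    [0,0,0],
    [0,0,0],
    [0,0,0],
    [0,0,0],
    [0,0,0],
    [0,0,0],
  ],
)

```text
clock: 4.45
ee_pos: [562.6, -222.2, 121.2]
eef_rot: [2.471, 1.935, 0.003]
force: [3.8, -0.8, 2.2]
grip_width: 18.9
gripper_force: 61.4
```

Call:
move_arm(
  grip=[60,60,60,60,60,60,60,60],
  offset=[
    [0,0,0],
    [0,0,0],
    [0,0,0],
    [0,0,-0.05],
    [0.1,0,-0.12],
    [0.2,0,-0.12],
    [0.2,0,-0.12],
    [0.2,0,-0.12],
  ],
  rotation=[
    [0,0,0],
    [0,0,0],
    [0,0,0],
    [0,0,0],
    [0,0,0],
    [0,0,0],
    [0,0,0],
    [0,0,0],
  ],
)

```text
clock: 5.25
ee_pos: [605.4, -39.4, 236.1]
eef_rot: [-2.474, -1.935, 0.002]
force: [0.3, -0.1, -0.7]
grip_width: 51.3
gripper_force: 0.0
```

```bash
python3 - <<'E'
from m import *
rect(box(530,590,-245,-190,104,145),"stay"); m=box(530,590,-245,-190,104,145); print(np.percentile(Z[m],[5,50,95]))
m=box(520,660,-60,-15,60,90);rect(m,"handle"); print(np.median(Z[m]))
h=chest(-145,0,76);print(h)
# handle bar grasp: fingers close along chest x
go([h[:2]+[200],h[:2]+[62]],-103.9)
cv2.imwrite("pics/b.png",cv2.resize(im[120:300,300:540,::-1],(800,600)))
E
```

```text
stay 87 [ 562.7 -221.3] [20.4 20.8] 43.11 [ 561.7 -220.5]
[126.4987478  136.28926566 139.57312403]
handle 0 [0. 0.] [0. 0.] 0.0 [nan nan]
nan
[np.float64(607.3), np.float64(-38.2), 76]
[np.float64(607.3), np.float64(-38.2), 200] [-0.0069, 0.0007, 0.0388]
[np.float64(607.3), np.float64(-38.2), 62] [-0.0079, 0.0004, 0.1768]
yaw -13.62 pos [608.  -31.6 238.8] grip 51.4 F [0.5 2.7 1.5]
rz 90.3
rz -89.7m.py:4: RuntimeWarning: Mean of empty slice.
  P=W[m&(d>0)][:,:2].astype(np.float32); r=cv2.minAreaRect(P); print(name,len(P),np.round(r[0],1),np.round(r[1],1),round(r[2],2),P.mean(0).round(1)); return r
  ret = um.true_divide(
  return _methods._mean(a, axis=axis, dtype=dtype,
  ret = ret.dtype.type(ret / rcount)
```

View pics/b.png

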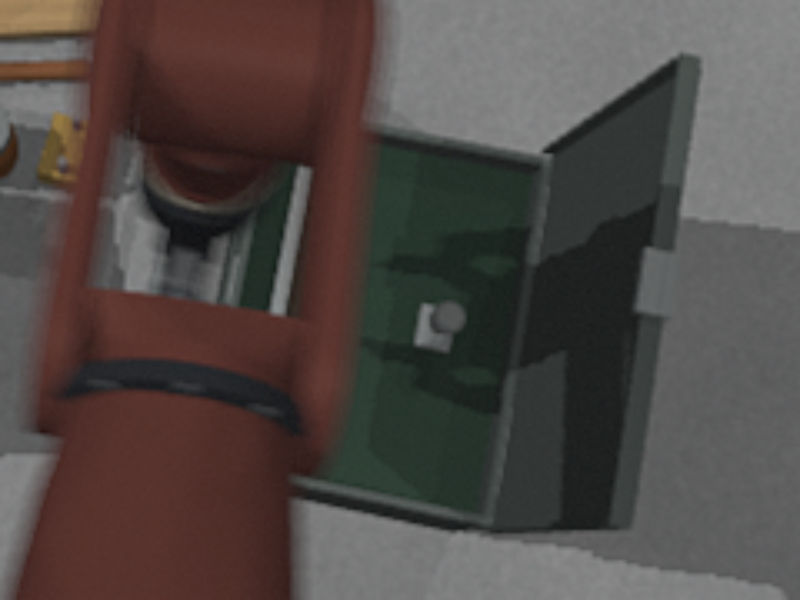

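Call:
move_arm(
  grip=[35,35,35,35,35,35,35,35],
  offset=[
    [-0.01,0,0],
    [-0.01,0,0],
    [-0.01,0,0],
    [-0.01,0,0],
    [-0.01,0,0],
    [-0.01,0,0.03],
    [-0.01,0,0.06],
    [-0.01,0,0.06],
  ],
  rotation=[
    [0,0,-90],
    [0,0,-90],
    [0,0,-90],
    [0,0,-90],
    [0,0,-90],
    [0,0,-90],
    [0,0,-90],
    [0,0,-90],
  ],
)

```text
clock: 6.1
ee_pos: [598.8, -50.1, 169.5]
eef_rot: [-0.935, -2.986, 0.002]
force: [-1.1, 0.2, -0.3]
grip_width: 29.3
gripper_force: 0.0
```

Call:
move_arm(
  grip=[35,35,35,35,35],
  offset=[
    [0,0,0],
    [0,0,0],
    [0,0,0],
    [0,0,0],
    [0,0,0],
  ],
  rotation=[
    [0,0,-21],
    [0,0,-21],
    [0,0,-21],
    [0,0,-21],
    [0,0,-21],
  ],
)

```text
clock: 6.6
ee_pos: [603.0, -50.7, 175.2]
eef_rot: [-0.389, -3.116, 0.0]
force: [0.6, -0.8, -0.6]
grip_width: 30.0
gripper_force: 0.0
```

```bash
python3 - <<'E'
from h import *
h=chest(-145,0,60); go([h],76.1)
E
```

```text
[np.float64(607.3), np.float64(-38.2), 60] [-0.0012, 0.0132, 0.1152]
yaw 75.78 pos [603.  -50.7 175.2] grip 30.0 F [ 0.6 -0.8 -0.6]
rz -0.3
rz 179.7
```

Call:
move_arm(
  grip=[40,40,40,40,40,40,40,40],
  offset=[
    [-0.001,0.013,0.02],
    [-0.001,0.013,0.04],
    [-0.001,0.013,0.06],
    [-0.001,0.013,0.08],
    [-0.001,0.013,0.09],
    [-0.001,0.013,0.1],
    [-0.001,0.013,0.11],
    [-0.001,0.013,0.115],
  ],
  rotation=[
    [0,0,0],
    [0,0,0],
    [0,0,0],
    [0,0,0],
    [0,0,0],
    [0,0,0],
    [0,0,0],
    [0,0,0],
  ],
)

```text
clock: 7.4
ee_pos: [613.2, -37.8, 67.9]
eef_rot: [0.386, 3.108, 0.002]
force: [-2.1, 11.8, 32.1]
grip_width: 34.0
gripper_force: 4.0
```

Call:
move_arm(
  grip=[0,0,0,0,0],
  offset=[
    [0,0,0],
    [0,0,0],
    [0,0,0],
    [0,0,0],
    [0,0,0],
  ],
  rotation=[
    [0,0,0],
    [0,0,0],
    [0,0,0],
    [0,0,0],
    [0,0,0],
  ],
)

```text
clock: 7.9
ee_pos: [614.1, -32.8, 65.9]
eef_rot: [0.389, 3.105, 0.017]
force: [4.5, 15.2, 9.3]
grip_width: 8.5
gripper_force: 58.7
```

Call:
move_arm(
  grip=[0,0,0,0,0,0,0,0],
  offset=[
    [0,0.014,-0.004],
    [0,0.028,-0.004],
    [0,0.044,-0.004],
    [0,0.06,-0.004],
    [0,0.076,-0.004],
    [0,0.092,-0.004],
    [0,0.108,-0.004],
    [0,0.115,-0.004],
  ],
  rotation=[
    [0,0,0],
    [0,0,0],
    [0,0,0],
    [0,0,0],
    [0,0,0],
    [0,0,0],
    [0,0,0],
    [0,0,0],
  ],
)

```text
clock: 8.7
ee_pos: [640.2, 73.2, 66.0]
eef_rot: [0.384, 3.108, -0.0]
force: [6.4, -3.6, -3.5]
grip_width: 8.5
gripper_force: 60.2
```

Call:
move_arm(
  grip=[0,0,40,40,40],
  offset=[
    [0,0,0],
    [0,0,0],
    [0,0,0],
    [0,0,0],
    [0,0,0],
  ],
  rotation=[
    [0,0,0],
    [0,0,0],
    [0,0,0],
    [0,0,0],
    [0,0,0],
  ],
)

```text
clock: 9.2
ee_pos: [635.6, 73.2, 64.8]
eef_rot: [-0.387, -3.117, 0.0]
force: [0.3, -0.1, -1.5]
grip_width: 34.1
gripper_force: 0.0
```

```bash
python3 - <<'E'
from h import *
go([(388,214,220)],90)
E
```

```text
(388, 214, 220) [0.2745, 0.076, -0.1551]
yaw 75.86 pos [635.6  73.2  64.8] grip 34.1 F [ 0.3 -0.1 -1.5]
rz -14.1
rz 165.9
```

Call:
move_arm(
  grip=[40,40,40,55,55,55,55,55],
  offset=[
    [0,0,-0.05],
    [0,0,-0.1],
    [0,0,-0.15],
    [0.274,0.076,-0.155],
    [0.274,0.076,-0.155],
    [0.274,0.076,-0.155],
    [0.274,0.076,-0.155],
    [0.274,0.076,-0.155],
  ],
  rotation=[
    [0,0,0],
    [0,0,0],
    [0,0,0],
    [0,0,-14.1],
    [0,0,-14.1],
    [0,0,-14.1],
    [0,0,-14.1],
    [0,0,-14.1],
  ],
)

```text
clock: 10.0
ee_pos: [416.4, 197.4, 219.2]
eef_rot: [0.002, 3.142, 0.001]
force: [-0.5, 0.5, 0.3]
grip_width: 47.1
gripper_force: 0.0
```

Call:
move_arm(
  grip=[55,55,55,55],
  offset=[
    [0.03,0.01,0],
    [0,0,0],
    [0,0,0],
    [0,0,0],
  ],
  rotation=[
    [0,0,0],
    [0,0,0],
    [0,0,0],
    [0,0,0],
  ],
)

```text
clock: 10.4
ee_pos: [418.5, 196.8, 219.4]
eef_rot: [0.002, 3.141, 0.0]
force: [-0.7, 0.5, 0.2]
grip_width: 47.0
gripper_force: 0.0
```

```bash
python3 - <<'E'
from h import *
go([(388,214,116)],90)
E
```

```text
(388, 214, 116) [0.0306, 0.0171, 0.1034]
yaw 89.93 pos [418.5 196.8 219.4] grip 47.0 F [-0.7  0.5  0.2]
rz -0.1
rz 179.9
```

Call:
move_arm(
  grip=[55,55,55,55,55,0,0,0],
  offset=[
    [0.0305,0.017,0.0],
    [0.0305,0.017,0.03],
    [0.0305,0.017,0.06],
    [0.0305,0.017,0.085],
    [0.0305,0.017,0.097],
    [0.0305,0.017,0.097],
    [0.0305,0.017,0.097],
    [0.0305,0.017,0.097],
  ],
  rotation=[
    [0,0,0],
    [0,0,0],
    [0,0,0],
    [0,0,0],
    [0,0,0],
    [0,0,0],
    [0,0,0],
    [0,0,0],
  ],
)

```text
clock: 11.2
ee_pos: [388.7, 214.4, 122.8]
eef_rot: [0.001, 3.14, 0.002]
force: [1.6, 2.8, -6.0]
grip_width: 20.2
gripper_force: 59.0
```

Call:
move_arm(
  grip=[0,0,0],
  offset=[
    [0,0,0],
    [0,0,0],
    [0,0,0],
  ],
  rotation=[
    [0,0,0],
    [0,0,0],
    [0,0,0],
  ],
)

```text
clock: 11.5
ee_pos: [388.7, 214.4, 122.8]
eef_rot: [0.001, 3.14, 0.002]
force: [1.4, 3.5, -4.5]
grip_width: 19.9
gripper_force: 59.2
```

```bash
cat > crank.py <<'E'
from h import *
s=manip.read_state(); M=R.from_rotvec(s["eef_rot"]).as_matrix(); p=s["ee_pos"]
c=np.array([402,258]); v=p[:2]-c; print(p.round(1),s["force"].round(1),np.linalg.norm(v).round(1),s["grip_width"])
v=v/np.linalg.norm(v)*45
for k in range(1,9):
    a=-np.radians(22.5*k); q=c+np.array([v[0]*np.cos(a)-v[1]*np.sin(a),v[0]*np.sin(a)+v[1]*np.cos(a)])
    print((M.T@np.array([*(q-(c+v)),0])/1000).round(3).tolist(),end=",")
E
python3 crank.py
```

```text
[388.7 214.4 122.8] [ 1.4  3.5 -4.5] 45.6 19.884703175790587
[0.015, 0.008, -0.0],[0.027, 0.022, -0.0],[0.032, 0.039, -0.0],[0.03, 0.056, 0.0],[0.022, 0.072, 0.0],[0.008, 0.083, 0.0],[-0.009, 0.088, 0.0],[-0.026, 0.086, 0.0],
```

Call:
move_arm(
  grip=[0,0,0,0,0,0,0,0],
  offset=[
    [0.015,0.008,0],
    [0.027,0.022,0],
    [0.032,0.039,0],
    [0.03,0.056,0],
    [0.022,0.072,0],
    [0.008,0.083,0],
    [-0.009,0.088,0],
    [-0.026,0.086,0],
  ],
  rotation=[
    [0,0,0],
    [0,0,0],
    [0,0,0],
    [0,0,0],
    [0,0,0],
    [0,0,0],
    [0,0,0],
    [0,0,0],
  ],
)

```text
clock: 12.3
ee_pos: [412.3, 301.2, 122.7]
eef_rot: [-0.0, -3.136, -0.002]
force: [-6.4, 3.1, 2.0]
grip_width: 19.7
gripper_force: 61.0
```

```bash
python3 crank.py
```

```text
[412.3 301.2 122.7] [-6.4  3.1  2. ] 44.4 19.747261613914276
[-0.016, -0.007, -0.0],[-0.028, -0.02, -0.0],[-0.034, -0.037, -0.0],[-0.033, -0.054, -0.0],[-0.026, -0.07, -0.0],[-0.013, -0.082, -0.0],[0.003, -0.088, -0.0],[0.021, -0.088, 0.0],
```

Call:
move_arm(
  grip=[0,0,0,0,0,0,0,0],
  offset=[
    [-0.015,-0.008,0],
    [-0.027,-0.022,0],
    [-0.032,-0.039,0],
    [-0.03,-0.056,0],
    [-0.022,-0.072,0],
    [-0.008,-0.083,0],
    [0.009,-0.088,0],
    [0.026,-0.086,0],
  ],
  rotation=[
    [0,0,0],
    [0,0,0],
    [0,0,0],
    [0,0,0],
    [0,0,0],
    [0,0,0],
    [0,0,0],
    [0,0,0],
  ],
)

```text
clock: 13.1
ee_pos: [390.0, 213.9, 122.9]
eef_rot: [0.003, 3.135, 0.003]
force: [8.4, 7.2, -11.1]
grip_width: 19.9
gripper_force: 59.7
```

Call:
move_arm(
  grip=[0,0,0,0,0,0,0,0],
  offset=[
    [0.015,0.008,0],
    [0.027,0.022,0],
    [0.032,0.039,0],
    [0.03,0.056,0],
    [0.022,0.072,0],
    [0.008,0.083,0],
    [-0.009,0.088,0],
    [-0.026,0.086,0],
  ],
  rotation=[
    [0,0,0],
    [0,0,0],
    [0,0,0],
    [0,0,0],
    [0,0,0],
    [0,0,0],
    [0,0,0],
    [0,0,0],
  ],
)

```text
clock: 13.9
ee_pos: [412.7, 301.1, 122.7]
eef_rot: [0.0, -3.137, -0.002]
force: [-5.1, 2.4, 0.8]
grip_width: 20.2
gripper_force: 60.3
```

```bash
python3 crank.py
```

```text
[412.7 301.1 122.7] [-5.1  2.4  0.8] 44.4 20.159845545546716
[-0.016, -0.007, -0.0],[-0.028, -0.02, -0.0],[-0.034, -0.037, -0.0],[-0.033, -0.055, -0.0],[-0.025, -0.07, -0.0],[-0.012, -0.082, -0.0],[0.004, -0.088, -0.0],[0.022, -0.087, 0.0],
```

Call:
move_arm(
  grip=[0,0,0,0,0,0,0,0],
  offset=[
    [-0.015,-0.008,0],
    [-0.027,-0.022,0],
    [-0.032,-0.039,0],
    [-0.03,-0.056,0],
    [-0.022,-0.072,0],
    [-0.008,-0.083,0],
    [0.009,-0.088,0],
    [0.026,-0.086,0],
  ],
  rotation=[
    [0,0,0],
    [0,0,0],
    [0,0,0],
    [0,0,0],
    [0,0,0],
    [0,0,0],
    [0,0,0],
    [0,0,0],
  ],
)

```text
clock: 14.7
ee_pos: [389.5, 214.0, 122.8]
eef_rot: [0.003, 3.136, 0.003]
force: [6.9, 7.8, -9.1]
grip_width: 19.9
gripper_force: 59.4
```

Call:
move_arm(
  grip=[0,0,0,0,0,0,0,0],
  offset=[
    [0.015,0.008,0],
    [0.027,0.022,0],
    [0.032,0.039,0],
    [0.03,0.056,0],
    [0.022,0.072,0],
    [0.008,0.083,0],
    [-0.009,0.088,0],
    [-0.026,0.086,0],
  ],
  rotation=[
    [0,0,0],
    [0,0,0],
    [0,0,0],
    [0,0,0],
    [0,0,0],
    [0,0,0],
    [0,0,0],
    [0,0,0],
  ],
)

```text
clock: 15.5
ee_pos: [413.5, 300.9, 122.7]
eef_rot: [0.001, -3.139, -0.001]
force: [-3.4, 1.4, 1.8]
grip_width: 20.0
gripper_force: 60.8
```

Call:
move_arm(
  grip=[0,0,0,0,0,0,0,0],
  offset=[
    [-0.015,-0.008,0],
    [-0.027,-0.022,0],
    [-0.032,-0.039,0],
    [-0.03,-0.056,0],
    [-0.022,-0.072,0],
    [-0.008,-0.083,0],
    [0.009,-0.088,0],
    [0.025,-0.086,0],
  ],
  rotation=[
    [0,0,0],
    [0,0,0],
    [0,0,0],
    [0,0,0],
    [0,0,0],
    [0,0,0],
    [0,0,0],
    [0,0,0],
  ],
)

```text
clock: 16.3
ee_pos: [389.9, 213.9, 122.8]
eef_rot: [0.004, 3.137, 0.005]
force: [5.1, 8.5, -6.4]
grip_width: 20.2
gripper_force: 60.0
```

Call:
move_arm(
  grip=[0,60,60,60,60,60,60],
  offset=[
    [0,0,0],
    [0,0,0],
    [0,0,0],
    [0,0,-0.05],
    [0,0,-0.1],
    [0,-0.1,-0.12],
    [0,-0.18,-0.12],
  ],
  rotation=[
    [0,0,0],
    [0,0,0],
    [0,0,0],
    [0,0,0],
    [0,0,0],
    [0,0,0],
    [0,0,0],
  ],
)

```text
clock: 17.0
ee_pos: [390.9, 114.3, 239.6]
eef_rot: [-0.006, 3.134, -0.001]
force: [0.7, -0.3, -0.8]
grip_width: 51.0
gripper_force: 0.0
```

```bash
python3 - <<'E'
from m import *
m=box(480,740,360,480,170,400); print("lid",m.sum(), W[m].min(0).round(),W[m].max(0).round())
for q in["barrel_bead","cone_weight","pillow_bead","tablet_bead"]:
  for r in manip.search_frame(q,"top")[:3]: print(q,round(r["p"],2),c2w("top",r["centre"]).round())
g=box(540,680,180,312,86,130)
n,l,st,c=cv2.connectedComponentsWithStats(g.astype(np.uint8))
for i in range(1,n):
    if st[i,4]>15: print(st[i],W[l==i].mean(0).round(),W[l==i][:,2].max().round(),"rect",[np.round(v,1) for v in cv2.minAreaRect(W[l==i][:,:2].astype(np.float32))])
cv2.imwrite("pics/c.png",cv2.resize(im[130:270,160:400,::-1],(800,467),interpolation=cv2.INTER_CUBIC))
E
```

```text
lid 5158 [514. 376. 170.] [705. 446. 347.]
barrel_bead 0.5 [571. 282. 110.]
barrel_bead 0.17 [603. 362.  89.]
cone_weight 0.49 [644. 274. 111.]
cone_weight 0.46 [577. 206. 111.]
pillow_bead 0.46 [643. 205. 107.]
tablet_bead 0.51 [643. 275. 109.]
[205 176  55   6 229] [674. 247.  89.] 96.0 rect [array([674.3, 245.6]), array([130.9,  11.2]), np.float64(89.7)]
[212 183  14  17 157] [640. 275. 105.] 113.0 rect [array([642. , 276.7]), array([21.9, 36. ]), np.float64(64.2)]
[240 184  14  14 162] [639. 208. 104.] 112.0 rect [array([641.5, 208.7]), array([30. , 33.1]), np.float64(88.9)]
[240 208  14  15 159] [580. 208. 107.] 117.0 rect [array([581.6, 208.5]), array([29.7, 30.8]), np.float64(75.3)]
[207 211  15  16 178] [575. 285. 105.] 113.0 rect [array([576. , 286.8]), array([34. , 36.1]), np.float64(88.5)]
[204 229  56   6 221] [545. 246.  90.] 95.0 rect [array([545.1, 246.1]), array([131.2,  10.1]), np.float64(90.0)]
```

View pics/c.png

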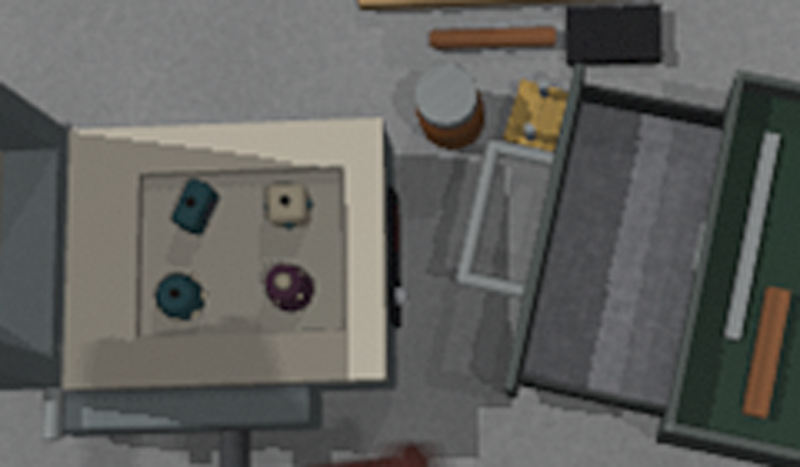

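```bash
cat > look.py <<'E'
from m import *
import sys
g=box(530,690,160,335,86,130)&(((X>551)&(X<663)))
n,l,st,c=cv2.connectedComponentsWithStats(g.astype(np.uint8))
for i in range(1,n):
    if st[i,4]<30: continue
    P=W[l==i]; z=np.percentile(P[:,2],85); T=P[P[:,2]>z-7]; r=cv2.minAreaRect(T[:,:2].astype(np.float32))
    print(l[l==i].size,"z",z.round(),"top c",T.mean(0).round(1),"rect",np.round(r[0],1),np.round(r[1],1),round(r[2],1))
E
python3 look.py; python3 - <<'E'
from h import *
go([(640,209,200)],90)
for y in(-75,-25,25,75): print(chest(-146-15,y,44))
E
```

```text
159 z 110.0 top c [641.8 275.7 108.4] rect [642. 276.] [19.6 34.7] 69.4
173 z 92.0 top c [605.9 164.8  89.7] rect [607.5 164.8] [  8.3 109.4] 89.5
285 z 91.0 top c [605.2 327.2  89.5] rect [607.6 327.1] [110.3  15.7] 0.1
160 z 109.0 top c [640.2 209.4 106.8] rect [641.1 210.1] [27.  27.3] 0.1
159 z 113.0 top c [581.9 209.4 111.7] rect [581.8 209.2] [24.3 25.2] 1.7
178 z 110.0 top c [576.2 285.8 108.4] rect [576.5 286.5] [28.3 26.9] 88.7
(640, 209, 200) [-0.2512, 0.094, 0.0354]
yaw 89.97 pos [388.7 115.1 235.5] grip 51.3 F [-0.4  0.  -0.2]
rz -0.0
rz 180.0
[np.float64(538.3), np.float64(-4.7), 44]
[np.float64(586.9), np.float64(-16.7), 44]
[np.float64(635.4), np.float64(-28.7), 44]
[np.float64(684.0), np.float64(-40.7), 44]
```

Call:
move_arm(
  grip=[53,53,53,53,53,53,53,53],
  offset=[
    [-0.252,0.095,0.035],
    [-0.252,0.095,0.035],
    [-0.252,0.095,0.035],
    [-0.252,0.095,0.035],
    [-0.252,0.095,0.035],
    [-0.252,0.095,0.035],
    [-0.252,0.095,0.035],
    [-0.252,0.095,0.035],
  ],
  rotation=[
    [0,0,0],
    [0,0,0],
    [0,0,0],
    [0,0,0],
    [0,0,0],
    [0,0,0],
    [0,0,0],
    [0,0,0],
  ],
)

```text
clock: 18.1
ee_pos: [639.8, 211.3, 199.1]
eef_rot: [0.003, -3.138, 0.001]
force: [-0.2, -0.3, -0.2]
grip_width: 45.3
gripper_force: 0.0
```

```bash
python3 - <<'E'
from h import *
go([(641.2,209.8,88)],90)
E
```

```text
(641.2, 209.8, 88) [-0.0018, -0.0015, 0.1111]
yaw 90.12 pos [639.8 211.3 199.1] grip 45.3 F [-0.2 -0.3 -0.2]
rz 0.1
rz -179.9
```

Call:
move_arm(
  grip=[53,53,53,53,53,0,0,0],
  offset=[
    [-0.001,-0.0015,0.04],
    [-0.001,-0.0015,0.08],
    [-0.001,-0.0015,0.1],
    [-0.001,-0.0015,0.111],
    [-0.001,-0.0015,0.111],
    [-0.001,-0.0015,0.111],
    [-0.001,-0.0015,0.111],
    [-0.001,-0.0015,0.111],
  ],
  rotation=[
    [0,0,0],
    [0,0,0],
    [0,0,0],
    [0,0,0],
    [0,0,0],
    [0,0,0],
    [0,0,0],
    [0,0,0],
  ],
)

```text
clock: 18.9
ee_pos: [643.6, 208.7, 92.3]
eef_rot: [0.001, 3.138, 0.001]
force: [-0.5, 0.1, 2.7]
grip_width: 26.5
gripper_force: 62.2
```

Call:
move_arm(
  grip=[0,0,0,0,0],
  offset=[
    [0,0,0],
    [0,0,0],
    [0,0,-0.03],
    [0,0,-0.07],
    [0,0,-0.1],
  ],
  rotation=[
    [0,0,0],
    [0,0,0],
    [0,0,0],
    [0,0,0],
    [0,0,0],
  ],
)

```text
clock: 19.4
ee_pos: [642.3, 208.4, 191.6]
eef_rot: [0.001, 3.14, 0.0]
force: [0.2, -0.1, 0.5]
grip_width: 26.3
gripper_force: 61.8
```

```bash
python3 - <<'E'
from h import *
go([chest(-161,75,175),chest(-161,75,45)],76.1)
E
```

```text
[np.float64(684.0), np.float64(-40.7), 175] [-0.0418, -0.249, 0.0166]
[np.float64(684.0), np.float64(-40.7), 45] [-0.0416, -0.2491, 0.1466]
yaw 89.97 pos [642.3 208.4 191.6] grip 26.3 F [ 0.2 -0.1  0.5]
rz 13.9
rz -166.1
```

Call:
move_arm(
  grip=[0,0,0,0,0,0,0,0],
  offset=[
    [-0.007,-0.04,0.0],
    [-0.014,-0.08,0],
    [-0.021,-0.12,0],
    [-0.028,-0.16,0],
    [-0.035,-0.2,0.01],
    [-0.042,-0.235,0.016],
    [-0.042,-0.249,0.016],
    [-0.042,-0.249,0.016],
  ],
  rotation=[
    [0,0,2],
    [0,0,4],
    [0,0,6],
    [0,0,8],
    [0,0,10],
    [0,0,12],
    [0,0,13.9],
    [0,0,13.9],
  ],
)

```text
clock: 20.2
ee_pos: [683.5, -42.7, 173.3]
eef_rot: [-0.386, -3.117, 0.0]
force: [0.3, 0.5, -1.0]
grip_width: 26.9
gripper_force: 61.8
```

Call:
move_arm(
  grip=[0,0],
  offset=[
    [0,0,0],
    [0,0,0],
  ],
  rotation=[
    [0,0,0],
    [0,0,0],
  ],
)

```text
clock: 20.4
ee_pos: [683.9, -38.8, 174.2]
eef_rot: [0.378, 3.118, 0.001]
force: [0.4, 0.6, -0.7]
grip_width: 26.8
gripper_force: 61.8
```

```bash
python3 - <<'E'
from h import *
go([chest(-161,75,47)],76.1)
E
```

```text
[np.float64(684.0), np.float64(-40.7), 47] [-0.0005, -0.0019, 0.1272]
yaw 76.19 pos [683.9 -38.8 174.2] grip 26.8 F [ 0.4  0.6 -0.7]
rz 0.1
rz -179.9
```

Call:
move_arm(
  grip=[0,0,0,0,0,0,50,50],
  offset=[
    [0,-0.001,0.04],
    [0,-0.001,0.08],
    [0,-0.001,0.11],
    [0,-0.001,0.12],
    [0,-0.001,0.127],
    [0,-0.001,0.127],
    [0,-0.001,0.127],
    [0,-0.001,0.127],
  ],
  rotation=[
    [0,0,0],
    [0,0,0],
    [0,0,0],
    [0,0,0],
    [0,0,0],
    [0,0,0],
    [0,0,0],
    [0,0,0],
  ],
)

```text
clock: 21.2
ee_pos: [685.4, -41.7, 49.0]
eef_rot: [0.38, 3.114, -0.0]
force: [0.3, -0.5, -0.3]
grip_width: 42.9
gripper_force: 0.0
```

Call:
move_arm(
  grip=[50,50,50,50,50,50,50,50],
  offset=[
    [0,0,-0.04],
    [0,0,-0.08],
    [0,0,-0.12],
    [0,0,-0.15],
    [0.05,0.04,-0.15],
    [0.1,0.08,-0.15],
    [0.135,0.1,-0.15],
    [0.135,0.1,-0.15],
  ],
  rotation=[
    [0,0,0],
    [0,0,0],
    [0,0,0],
    [0,0,0],
    [0,0,0],
    [0,0,0],
    [0,0,0],
    [0,0,0],
  ],
)

```text
clock: 22.0
ee_pos: [574.1, 90.8, 197.7]
eef_rot: [-0.377, -3.119, -0.002]
force: [0.1, 0.2, -0.3]
grip_width: 43.1
gripper_force: 0.0
```

```bash
python3 look.py; python3 - <<'E'
from h import *
go([(581.5,209.5,180),(581.5,209.5,87)],90)
E
```

```text
155 z 111.0 top c [641.4 275.8 108.4] rect [641.6 276.1] [19.9 35.6] 69.1
284 z 92.0 top c [605.7 327.   89.6] rect [607.7 327.1] [110.4  15.7] 0.1
86 z 92.0 top c [578.5 165.   90.1] rect [579.1 165. ] [ 8.  53.2] 89.6
178 z 110.0 top c [575.9 285.8 108.6] rect [575.2 287. ] [28.5 25.7] 2.5
(581.5, 209.5, 180) [0.0202, 0.1164, 0.0178]
(581.5, 209.5, 87) [0.0201, 0.1162, 0.1108]
yaw 76.27 pos [573.5  91.6 197.6] grip 42.7 F [-1.4  0.8 -0.2]
rz -13.7
rz 166.3
```

```bash
python3 - <<'E'
from h import *
go([(576,285.8,180)],90)
E
```

```text
(576, 285.8, 180) [0.0437, 0.1892, 0.018]
yaw 76.27 pos [573.5  91.6 197.6] grip 42.7 F [-1.4  0.8 -0.2]
rz -13.7
rz 166.3
```

Call:
move_arm(
  grip=[50,50,50,50,50,50,50,50],
  offset=[
    [0.01,0.04,0],
    [0.02,0.08,0],
    [0.03,0.12,0.01],
    [0.04,0.16,0.018],
    [0.0437,0.189,0.018],
    [0.0437,0.189,0.018],
    [0.0437,0.189,0.018],
    [0.0437,0.189,0.018],
  ],
  rotation=[
    [0,0,-4],
    [0,0,-8],
    [0,0,-12],
    [0,0,-13.7],
    [0,0,-13.7],
    [0,0,-13.7],
    [0,0,-13.7],
    [0,0,-13.7],
  ],
)

```text
clock: 22.85
ee_pos: [580.6, 280.6, 179.2]
eef_rot: [0.008, 3.141, -0.001]
force: [0.4, -0.0, -0.2]
grip_width: 42.6
gripper_force: 0.0
```

```bash
python3 - <<'E'
from h import *
go([(576,285.5,85)],90)
E
```

```text
(576, 285.5, 85) [0.0048, 0.0049, 0.0942]
yaw 89.7 pos [580.6 280.6 179.2] grip 42.6 F [ 0.4 -0.  -0.2]
rz -0.3
rz 179.7
```

Call:
move_arm(
  grip=[50,50,50,50,50,50,0,0],
  offset=[
    [0.005,0.005,0],
    [0.005,0.005,0.03],
    [0.005,0.005,0.06],
    [0.005,0.005,0.085],
    [0.005,0.005,0.094],
    [0.005,0.005,0.095],
    [0.005,0.005,0.095],
    [0.005,0.005,0.095],
  ],
  rotation=[
    [0,0,0],
    [0,0,0],
    [0,0,0],
    [0,0,0],
    [0,0,0],
    [0,0,0],
    [0,0,0],
    [0,0,0],
  ],
)

```text
clock: 23.65
ee_pos: [576.2, 287.3, 85.8]
eef_rot: [0.007, 3.138, 0.002]
force: [0.1, -1.1, -0.3]
grip_width: 31.1
gripper_force: 59.3
```

Call:
move_arm(
  grip=[0,0,0,0,0,0],
  offset=[
    [0,0,0],
    [0,0,0],
    [0,0,-0.03],
    [0,0,-0.07],
    [0,0,-0.1],
    [0,0,-0.1],
  ],
  rotation=[
    [0,0,0],
    [0,0,0],
    [0,0,0],
    [0,0,0],
    [0,0,0],
    [0,0,0],
  ],
)

```text
clock: 24.25
ee_pos: [578.9, 288.5, 191.1]
eef_rot: [0.006, 3.129, 0.007]
force: [1.0, 0.3, -0.2]
grip_width: 30.8
gripper_force: 59.6
```

```bash
python3 - <<'E'
from h import *
go([chest(-161,-75,175),chest(-161,-75,45)],76.1)
E
```

```text
[np.float64(538.3), np.float64(-4.7), 175] [0.0397, -0.2934, 0.0143]
[np.float64(538.3), np.float64(-4.7), 45] [0.0412, -0.294, 0.1443]
yaw 89.78 pos [578.9 288.5 191.1] grip 30.8 F [ 1.   0.3 -0.2]
rz 13.7
rz -166.3
```

Call:
move_arm(
  grip=[0,0,0,0,0,0,0,0],
  offset=[
    [0.006,-0.042,0.0],
    [0.012,-0.084,0],
    [0.018,-0.126,0],
    [0.024,-0.168,0],
    [0.03,-0.21,0.005],
    [0.036,-0.252,0.01],
    [0.04,-0.294,0.014],
    [0.04,-0.294,0.014],
  ],
  rotation=[
    [0,0,2],
    [0,0,4],
    [0,0,6],
    [0,0,8],
    [0,0,10],
    [0,0,12],
    [0,0,13.7],
    [0,0,13.7],
  ],
)

```text
clock: 25.05
ee_pos: [531.9, -11.2, 168.0]
eef_rot: [-0.389, -3.115, 0.003]
force: [0.0, 0.5, -0.5]
grip_width: 30.7
gripper_force: 59.7
```

Call:
move_arm(
  grip=[0,0],
  offset=[
    [0,0,0],
    [0,0,0],
  ],
  rotation=[
    [0,0,0],
    [0,0,0],
  ],
)

```text
clock: 25.25
ee_pos: [533.4, -6.2, 169.4]
eef_rot: [-0.38, -3.118, -0.001]
force: [0.3, 0.2, -1.0]
grip_width: 31.1
gripper_force: 59.7
```

```bash
python3 - <<'E'
from h import *
go([chest(-161,-75,43)],76.1)
E
```

```text
[np.float64(538.3), np.float64(-4.7), 43] [-0.0045, 0.0026, 0.1264]
yaw 76.1 pos [533.4  -6.2 169.4] grip 31.1 F [ 0.3  0.2 -1. ]
rz -0.0
rz 180.0
```

Call:
move_arm(
  grip=[0,0,0,0,0,0,52,52],
  offset=[
    [-0.0045,0.002,0.04],
    [-0.0045,0.002,0.08],
    [-0.0045,0.002,0.105],
    [-0.0045,0.002,0.12],
    [-0.0045,0.002,0.126],
    [-0.0045,0.002,0.126],
    [-0.0045,0.002,0.126],
    [-0.0045,0.002,0.126],
  ],
  rotation=[
    [0,0,0],
    [0,0,0],
    [0,0,0],
    [0,0,0],
    [0,0,0],
    [0,0,0],
    [0,0,0],
    [0,0,0],
  ],
)

```text
clock: 26.05
ee_pos: [540.3, -6.0, 45.7]
eef_rot: [0.381, 3.115, 0.001]
force: [0.6, 0.7, -0.0]
grip_width: 44.5
gripper_force: 0.0
```

Call:
move_arm(
  grip=[50,50,50,50,50,50,50,50],
  offset=[
    [0,0,-0.04],
    [0,0,-0.08],
    [0,0,-0.12],
    [0,0,-0.15],
    [0.05,0,-0.15],
    [0.1,0,-0.15],
    [0.11,0,-0.15],
    [0.11,0,-0.15],
  ],
  rotation=[
    [0,0,0],
    [0,0,0],
    [0,0,0],
    [0,0,0],
    [0,0,0],
    [0,0,0],
    [0,0,0],
    [0,0,0],
  ],
)

```text
clock: 26.85
ee_pos: [430.8, 20.7, 194.6]
eef_rot: [0.38, 3.116, -0.0]
force: [0.8, -0.8, 0.0]
grip_width: 42.5
gripper_force: 0.0
```

```bash
python3 look.py; python3 - <<'E'
from h import *
im,_=manip.get_image("top")
cv2.imwrite("pics/d.png",cv2.resize(im[120:280,160:440,::-1],(800,457),interpolation=cv2.INTER_CUBIC))
go([(582,209.5,180)],90)
E
```

```text
157 z 111.0 top c [641.3 275.6 108.9] rect [642.1 275.9] [20.6 34.6] 67.3
177 z 91.0 top c [607.1 164.9  89.6] rect [607.5 164.7] [  8.5 110.4] 89.6
283 z 92.0 top c [605.6 326.9  89.6] rect [607.6 327. ] [110.6  15.8] 0.4
158 z 114.0 top c [581.9 209.7 111.9] rect [581.5 209.8] [24.2 24.5] 88.6
(582, 209.5, 180) [-0.0984, 0.2197, 0.016]
yaw 76.07 pos [433.6  20.  195.4] grip 42.7 F [ 0.5 -0.1 -0.7]
rz -13.9
rz 166.1
```

View pics/d.png

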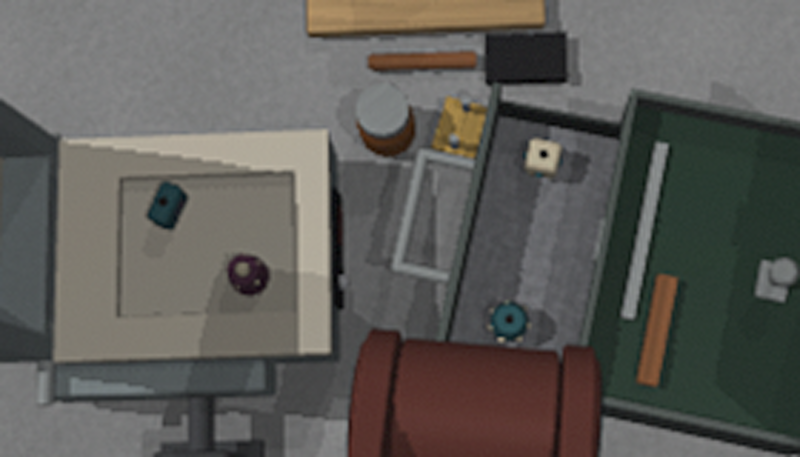

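Call:
move_arm(
  grip=[53,53,53,53,53,53,53,53],
  offset=[
    [-0.02,0.044,0],
    [-0.04,0.088,0],
    [-0.06,0.132,0],
    [-0.08,0.176,0.01],
    [-0.098,0.22,0.016],
    [-0.098,0.22,0.016],
    [-0.098,0.22,0.016],
    [-0.098,0.22,0.016],
  ],
  rotation=[
    [0,0,-4],
    [0,0,-8],
    [0,0,-12],
    [0,0,-13.9],
    [0,0,-13.9],
    [0,0,-13.9],
    [0,0,-13.9],
    [0,0,-13.9],
  ],
)

```text
clock: 27.75
ee_pos: [580.5, 209.7, 177.8]
eef_rot: [0.002, 3.141, -0.001]
force: [-0.2, 0.1, -0.9]
grip_width: 45.2
gripper_force: 0.0
```

```bash
python3 - <<'E'
from h import *
go([(582,209.7,85)],90)
E
```

```text
(582, 209.7, 85) [-0.0015, 0.0001, 0.0928]
yaw 89.93 pos [580.5 209.7 177.8] grip 45.2 F [-0.2  0.1 -0.9]
rz -0.1
rz 179.9
```

Call:
move_arm(
  grip=[53,53,53,53,53,53,0,0],
  offset=[
    [-0.0015,0,0],
    [-0.0015,0,0.03],
    [-0.0015,0,0.06],
    [-0.0015,0,0.085],
    [-0.0015,0,0.092],
    [-0.0015,0,0.092],
    [-0.0015,0,0.092],
    [-0.0015,0,0.092],
  ],
  rotation=[
    [0,0,0],
    [0,0,0],
    [0,0,0],
    [0,0,0],
    [0,0,0],
    [0,0,0],
    [0,0,0],
    [0,0,0],
  ],
)

```text
clock: 28.55
ee_pos: [583.0, 210.5, 88.3]
eef_rot: [0.001, 3.138, 0.001]
force: [0.9, 0.0, -0.2]
grip_width: 28.8
gripper_force: 58.6
```

Call:
move_arm(
  grip=[0,0,0,0,0,0],
  offset=[
    [0,0,0],
    [0,0,0],
    [0,0,-0.03],
    [0,0,-0.07],
    [0,0,-0.1],
    [0,0,-0.1],
  ],
  rotation=[
    [0,0,0],
    [0,0,0],
    [0,0,0],
    [0,0,0],
    [0,0,0],
    [0,0,0],
  ],
)

```text
clock: 29.15
ee_pos: [585.2, 211.5, 192.3]
eef_rot: [0.0, 3.13, 0.005]
force: [1.0, -0.2, 0.5]
grip_width: 28.9
gripper_force: 58.9
```

```bash
python3 - <<'E'
from h import *
go([chest(-161,-25,175),chest(-161,-25,45)],76.1)
E
```

```text
[np.float64(586.9), np.float64(-16.7), 175] [-0.0016, -0.2282, 0.0166]
[np.float64(586.9), np.float64(-16.7), 45] [-0.0001, -0.2286, 0.1466]
yaw 89.99 pos [585.2 211.5 192.3] grip 28.9 F [ 1.  -0.2  0.5]
rz 13.9
rz -166.1
```

Call:
move_arm(
  grip=[0,0,0,0,0,0,0,0],
  offset=[
    [0,-0.038,0],
    [0,-0.076,0],
    [0,-0.114,0],
    [0,-0.152,0],
    [0,-0.19,0.005],
    [-0.001,-0.228,0.01],
    [-0.001,-0.228,0.016],
    [-0.001,-0.228,0.016],
  ],
  rotation=[
    [0,0,2],
    [0,0,4],
    [0,0,6],
    [0,0,8],
    [0,0,10],
    [0,0,12],
    [0,0,13.9],
    [0,0,13.9],
  ],
)

```text
clock: 29.95
ee_pos: [580.4, -18.6, 167.1]
eef_rot: [-0.384, -3.113, -0.001]
force: [-0.9, 0.7, -1.2]
grip_width: 28.7
gripper_force: 58.9
```

Call:
move_arm(
  grip=[0,0],
  offset=[
    [0,0,0],
    [0,0,0],
  ],
  rotation=[
    [0,0,0],
    [0,0,0],
  ],
)

```text
clock: 30.15
ee_pos: [582.0, -16.8, 169.5]
eef_rot: [-0.378, -3.118, -0.0]
force: [0.7, -0.1, -0.6]
grip_width: 28.8
gripper_force: 59.0
```

```bash
python3 - <<'E'
from h import *
go([chest(-161,-25,45)],76.1)
E
```

```text
[np.float64(586.9), np.float64(-16.7), 45] [-0.0048, 0.0013, 0.1245]
yaw 76.17 pos [582.  -16.8 169.5] grip 28.8 F [ 0.7 -0.1 -0.6]
rz 0.1
rz -179.9
```

Call:
move_arm(
  grip=[0,0,0,0,0,0,52,52],
  offset=[
    [-0.005,0.001,0.04],
    [-0.005,0.001,0.08],
    [-0.005,0.001,0.105],
    [-0.005,0.001,0.12],
    [-0.005,0.001,0.1245],
    [-0.005,0.001,0.1245],
    [-0.005,0.001,0.1245],
    [-0.005,0.001,0.1245],
  ],
  rotation=[
    [0,0,0],
    [0,0,0],
    [0,0,0],
    [0,0,0],
    [0,0,0],
    [0,0,0],
    [0,0,0],
    [0,0,0],
  ],
)

```text
clock: 30.95
ee_pos: [589.2, -18.1, 47.5]
eef_rot: [0.38, 3.114, -0.0]
force: [1.0, -0.4, 1.3]
grip_width: 44.7
gripper_force: 0.0
```

Call:
move_arm(
  grip=[52,52,52,52,50,50,50,50],
  offset=[
    [0,0,-0.04],
    [0,0,-0.08],
    [0,0,-0.12],
    [0,0,-0.15],
    [0.05,0,-0.15],
    [0.1,0,-0.15],
    [0.15,0,-0.15],
    [0.16,0,-0.15],
  ],
  rotation=[
    [0,0,0],
    [0,0,0],
    [0,0,0],
    [0,0,0],
    [0,0,0],
    [0,0,0],
    [0,0,0],
    [0,0,0],
  ],
)

```text
clock: 31.75
ee_pos: [426.4, 21.9, 194.2]
eef_rot: [-0.379, -3.115, -0.0]
force: [0.4, -0.1, 0.4]
grip_width: 42.5
gripper_force: 0.0
```

```bash
python3 look.py; python3 - <<'E'
from h import *
go([(641.8,275.9,180)],66)
E
```

```text
155 z 110.0 top c [641.4 275.8 108.5] rect [641.6 276.2] [19.1 35.8] 64.9
176 z 92.0 top c [607.  164.8  89.6] rect [607.7 164.8] [  8.2 110.3] 89.6
286 z 91.0 top c [605.4 327.1  89.6] rect [606.9 327. ] [111.8  15.8] 0.3
(641.8, 275.9, 180) [-0.1465, 0.2981, 0.015]
yaw 76.13 pos [428.1  21.6 195.1] grip 42.6 F [-0.6  0.8 -0.4]
rz 10.1
rz -169.9
```

Call:
move_arm(
  grip=[50,50,50,50,50,50,50,50],
  offset=[
    [-0.146,0.298,0.015],
    [-0.146,0.298,0.015],
    [-0.146,0.298,0.015],
    [-0.146,0.298,0.015],
    [-0.146,0.298,0.015],
    [-0.146,0.298,0.015],
    [-0.146,0.298,0.015],
    [-0.146,0.298,0.015],
  ],
  rotation=[
    [0,0,10],
    [0,0,10],
    [0,0,10],
    [0,0,10],
    [0,0,10],
    [0,0,10],
    [0,0,10],
    [0,0,10],
  ],
)

```text
clock: 32.6
ee_pos: [649.5, 278.6, 180.1]
eef_rot: [0.646, 3.071, 0.005]
force: [-0.0, -0.0, 0.4]
grip_width: 42.5
gripper_force: 0.0
```

Call:
move_arm(
  grip=[45,45,45],
  offset=[
    [0,0,0],
    [0,0,0],
    [0,0,0],
  ],
  rotation=[
    [0,0,0],
    [0,0,0],
    [0,0,0],
  ],
)

```text
clock: 32.9
ee_pos: [645.4, 273.6, 180.9]
eef_rot: [0.653, 3.072, 0.0]
force: [-0.2, 1.0, -0.0]
grip_width: 38.4
gripper_force: 0.0
```

```bash
python3 - <<'E'
from h import *
go([(641.8,275.9,85)],66.5)
E
```

```text
(641.8, 275.9, 85) [0.0043, 0.0006, 0.0959]
yaw 66.0 pos [645.4 273.6 180.9] grip 38.4 F [-0.2  1.  -0. ]
rz -0.5
rz 179.5
```

Call:
move_arm(
  grip=[45,45,45,45,45,45,0,0],
  offset=[
    [0.004,0.0005,0],
    [0.004,0.0005,0.03],
    [0.004,0.0005,0.06],
    [0.004,0.0005,0.085],
    [0.004,0.0005,0.095],
    [0.004,0.0005,0.095],
    [0.004,0.0005,0.095],
    [0.004,0.0005,0.095],
  ],
  rotation=[
    [0,0,0],
    [0,0,0],
    [0,0,0],
    [0,0,0],
    [0,0,0],
    [0,0,0],
    [0,0,0],
    [0,0,0],
  ],
)

```text
clock: 33.7
ee_pos: [643.6, 277.3, 87.9]
eef_rot: [0.651, 3.07, 0.003]
force: [-0.2, -0.3, 0.1]
grip_width: 18.8
gripper_force: 61.5
```

Call:
move_arm(
  grip=[0,0,0,0,0,0],
  offset=[
    [0,0,0],
    [0,0,0],
    [0,0,-0.03],
    [0,0,-0.07],
    [0,0,-0.1],
    [0,0,-0.1],
  ],
  rotation=[
    [0,0,0],
    [0,0,0],
    [0,0,0],
    [0,0,0],
    [0,0,0],
    [0,0,0],
  ],
)

```text
clock: 34.3
ee_pos: [646.0, 278.1, 193.0]
eef_rot: [0.649, 3.062, 0.01]
force: [1.0, 0.2, 0.3]
grip_width: 19.2
gripper_force: 61.6
```

```bash
python3 - <<'E'
from h import *
go([chest(-161,25,175),chest(-161,25,45)],76.1)
E
```

```text
[np.float64(635.4), np.float64(-28.7), 175] [-0.1146, -0.2849, 0.0167]
[np.float64(635.4), np.float64(-28.7), 45] [-0.1133, -0.286, 0.1467]
yaw 66.08 pos [646.  278.1 193. ] grip 19.2 F [1.  0.2 0.3]
rz -10.0
rz 170.0
```

Call:
move_arm(
  grip=[0,0,0,0,0,0,0,0],
  offset=[
    [-0.017,-0.042,0],
    [-0.034,-0.084,0],
    [-0.05,-0.126,0],
    [-0.067,-0.168,0],
    [-0.084,-0.21,0.005],
    [-0.101,-0.252,0.01],
    [-0.114,-0.285,0.016],
    [-0.114,-0.285,0.016],
  ],
  rotation=[
    [0,0,-2],
    [0,0,-4],
    [0,0,-6],
    [0,0,-8],
    [0,0,-10],
    [0,0,-10],
    [0,0,-10],
    [0,0,-10],
  ],
)

```text
clock: 35.1
ee_pos: [628.9, -34.5, 167.1]
eef_rot: [-0.389, -3.114, 0.003]
force: [-0.5, 0.8, -1.1]
grip_width: 18.8
gripper_force: 61.6
```

Call:
move_arm(
  grip=[0,0,0],
  offset=[
    [0,0,0],
    [0,0,0],
    [0,0,0],
  ],
  rotation=[
    [0,0,0],
    [0,0,0],
    [0,0,0],
  ],
)

```text
clock: 35.4
ee_pos: [630.6, -28.5, 169.2]
eef_rot: [-0.378, -3.119, -0.001]
force: [0.2, 1.0, -0.9]
grip_width: 18.6
gripper_force: 61.6
```

```bash
python3 - <<'E'
from h import *
go([chest(-161,25,44)],76.1)
E
```

```text
[np.float64(635.4), np.float64(-28.7), 44] [-0.0047, 0.0009, 0.1252]
yaw 76.18 pos [630.6 -28.5 169.2] grip 18.6 F [ 0.2  1.  -0.9]
rz 0.1
rz -179.9
```

Call:
move_arm(
  grip=[0,0,0,0,0,0,48,48],
  offset=[
    [-0.005,0.001,0.04],
    [-0.005,0.001,0.08],
    [-0.005,0.001,0.105],
    [-0.005,0.001,0.12],
    [-0.005,0.001,0.126],
    [-0.005,0.001,0.126],
    [-0.005,0.001,0.126],
    [-0.005,0.001,0.126],
  ],
  rotation=[
    [0,0,0],
    [0,0,0],
    [0,0,0],
    [0,0,0],
    [0,0,0],
    [0,0,0],
    [0,0,0],
    [0,0,0],
  ],
)

```text
clock: 36.2
ee_pos: [637.4, -30.4, 45.4]
eef_rot: [0.38, 3.114, -0.0]
force: [0.7, 0.1, 0.1]
grip_width: 41.1
gripper_force: 0.0
```

Call:
move_arm(
  grip=[48,48,48,48,50,50,50,50],
  offset=[
    [0,0,-0.04],
    [0,0,-0.08],
    [0,0,-0.12],
    [0,0,-0.15],
    [0.07,0.05,-0.15],
    [0.13,0.1,-0.15],
    [0.18,0.13,-0.15],
    [0.2,0.15,-0.15],
  ],
  rotation=[
    [0,0,0],
    [0,0,0],
    [0,0,0],
    [0,0,0],
    [0,0,0],
    [0,0,0],
    [0,0,0],
    [0,0,0],
  ],
)

```text
clock: 37.0
ee_pos: [508.0, 125.3, 194.8]
eef_rot: [0.382, 3.115, 0.001]
force: [-0.2, 1.3, 0.7]
grip_width: 42.6
gripper_force: 0.0
```

```bash
python3 - <<'E'
from m import *
cv2.imwrite("pics/e.png",cv2.resize(im[120:280,160:440,::-1],(800,457),interpolation=cv2.INTER_CUBIC))
L=((W[...,:2]-ORG)@np.c_[AX,AY])
for nm,m in(("frontpanel",(L[...,0]<-205)&(L[...,0]>-230)&(abs(L[...,1])<100)&(Z>79)&(Z<92)),("bar",(L[...,0]<-245)&(L[...,0]>-275)&(abs(L[...,1])<40)&(Z>66)&(Z<92))):
    print(nm,m.sum(),L[m].mean(0).round(1),L[m].min(0).round(1),L[m].max(0).round(1))
m=(L[...,0]<-110)&(L[...,0]>-205)&(abs(L[...,1])<105)&(Z>48)&(Z<80)
n,l,st,c=cv2.connectedComponentsWithStats(m.astype(np.uint8))
for i in range(1,n):
    if st[i,4]>30: print(st[i,4],L[l==i].mean(0).round(),Z[l==i].max().round())
go([chest(-260,0,180)],76.1)
E
```

```text
frontpanel 298 [-212.5   -2.5] [-229.1  -99.9] [-207.6   98.7]
bar 148 [-2.603e+02  1.000e-01] [-266.1  -39.8] [-255.    39.4]
136 [-160.   73.] 67.0
120 [-160.   24.] 68.0
124 [-159.  -25.] 74.0
152 [-160.  -73.] 71.0
[np.float64(634.9), np.float64(73.5), 180] [-0.1423, -0.0243, 0.013]
yaw 76.24 pos [502.5 130.9 193.9] grip 42.5 F [-4.3  4.6 -0.8]
rz 0.1
rz -179.9
```

View pics/e.png

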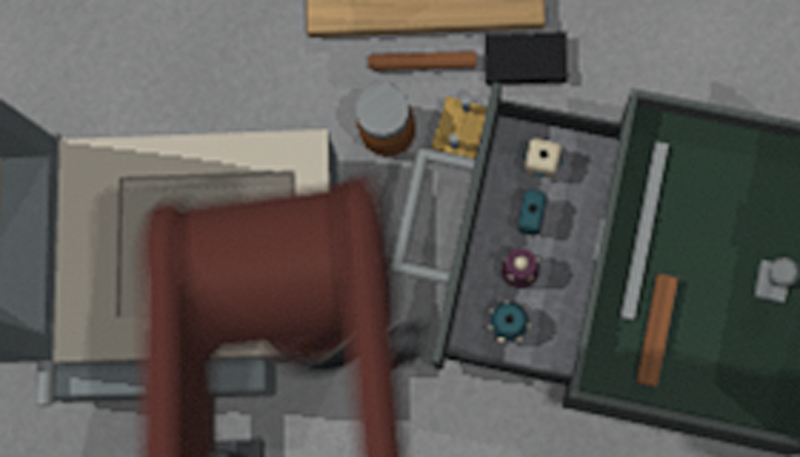

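Call:
move_arm(
  grip=[42,42,42,42,42,42,42],
  offset=[
    [-0.142,-0.025,0.03],
    [-0.142,-0.025,0.03],
    [-0.142,-0.025,0.03],
    [-0.142,-0.025,0.03],
    [-0.142,-0.025,0.03],
    [-0.142,-0.025,0.03],
    [-0.142,-0.025,0.03],
  ],
  rotation=[
    [0,0,0],
    [0,0,0],
    [0,0,0],
    [0,0,0],
    [0,0,0],
    [0,0,0],
    [0,0,0],
  ],
)

```text
clock: 37.75
ee_pos: [640.0, 66.4, 164.7]
eef_rot: [0.38, 3.117, 0.001]
force: [-0.6, 0.2, 1.1]
grip_width: 35.8
gripper_force: 0.0
```

```bash
python3 - <<'E'
from h import *
go([chest(-260,0,64)],76.1)
E
```

```text
[np.float64(634.9), np.float64(73.5), 64] [0.0068, 0.0056, 0.1007]
yaw 76.12 pos [640.   66.4 164.7] grip 35.8 F [-0.6  0.2  1.1]
rz 0.0
rz -180.0
```

Call:
move_arm(
  grip=[42,42,42,42,42,42,42,42],
  offset=[
    [0.006,0.0055,0],
    [0.006,0.0055,0.02],
    [0.006,0.0055,0.04],
    [0.006,0.0055,0.06],
    [0.006,0.0055,0.075],
    [0.006,0.0055,0.09],
    [0.006,0.0055,0.1],
    [0.006,0.0055,0.1],
  ],
  rotation=[
    [0,0,0],
    [0,0,0],
    [0,0,0],
    [0,0,0],
    [0,0,0],
    [0,0,0],
    [0,0,0],
    [0,0,0],
  ],
)

```text
clock: 38.55
ee_pos: [634.5, 72.8, 61.5]
eef_rot: [-0.38, -3.115, 0.001]
force: [0.5, -0.3, -0.3]
grip_width: 36.0
gripper_force: 0.0
```

Call:
move_arm(
  grip=[0,0,0,0],
  offset=[
    [0,0,0],
    [0,0,0],
    [0,0,0],
    [0,0,0],
  ],
  rotation=[
    [0,0,0],
    [0,0,0],
    [0,0,0],
    [0,0,0],
  ],
)

```text
clock: 38.95
ee_pos: [636.9, 72.7, 64.4]
eef_rot: [0.381, 3.116, 0.001]
force: [0.1, 1.9, 2.2]
grip_width: 8.9
gripper_force: 58.6
```

Push gently (about 10 cm/s) so the beads stay put.

Call:
move_arm(
  grip=[0,0,0,0,0,0,0,0],
  offset=[
    [0,-0.005,0],
    [0,-0.013,0],
    [0,-0.022,0],
    [0,-0.031,0],
    [0,-0.04,0],
    [0,-0.049,0],
    [0,-0.056,0],
    [0,-0.06,0],
  ],
  rotation=[
    [0,0,0],
    [0,0,0],
    [0,0,0],
    [0,0,0],
    [0,0,0],
    [0,0,0],
    [0,0,0],
    [0,0,0],
  ],
)

```text
clock: 39.75
ee_pos: [622.1, 12.7, 64.4]
eef_rot: [0.382, 3.117, -0.001]
force: [0.3, 2.0, 5.2]
grip_width: 8.7
gripper_force: 59.2
```

Call:
move_arm(
  grip=[0,0,0,0,0,0,0,0],
  offset=[
    [0,-0.006,0],
    [0,-0.015,0],
    [0,-0.024,0],
    [0,-0.034,0],
    [0,-0.043,0],
    [0,-0.05,0],
    [0,-0.055,0],
    [0,-0.058,0],
  ],
  rotation=[
    [0,0,0],
    [0,0,0],
    [0,0,0],
    [0,0,0],
    [0,0,0],
    [0,0,0],
    [0,0,0],
    [0,0,0],
  ],
)

```text
clock: 40.55
ee_pos: [610.9, -32.3, 64.5]
eef_rot: [0.39, 3.111, 0.033]
force: [11.1, 35.0, 1.3]
grip_width: 8.6
gripper_force: 59.6
```

Call:
move_arm(
  grip=[0,0,0],
  offset=[
    [0,0,0],
    [0,0,0],
    [0,0,0],
  ],
  rotation=[
    [0,0,0],
    [0,0,0],
    [0,0,0],
  ],
)

```text
clock: 40.85
ee_pos: [611.0, -32.2, 64.5]
eef_rot: [0.386, 3.111, 0.029]
force: [7.9, 28.9, 2.1]
grip_width: 8.7
gripper_force: 59.3
```

Call:
move_arm(
  grip=[0,42,42,42,42,42,42,42],
  offset=[
    [0,0.004,0],
    [0,0.004,0],
    [0,0.004,0],
    [0,0.004,-0.04],
    [0,0.004,-0.08],
    [0.08,0.004,-0.13],
    [0.15,0.004,-0.13],
    [0.2,0.004,-0.13],
  ],
  rotation=[
    [0,0,0],
    [0,0,0],
    [0,0,0],
    [0,0,0],
    [0,0,0],
    [0,0,0],
    [0,0,0],
    [0,0,0],
  ],
)

```text
clock: 41.65
ee_pos: [470.5, -5.6, 187.2]
eef_rot: [0.383, 3.117, -0.003]
force: [0.3, 0.5, 1.3]
grip_width: 35.9
gripper_force: 0.0
```

```bash
python3 - <<'E'
from m import *
L=((W[...,:2]-ORG)@np.c_[AX,AY])
for nm,m in(("front",(L[...,0]<-85)&(L[...,0]>-125)&(abs(L[...,1])<100)&(Z>75)&(Z<120)),("bar",(L[...,0]<-130)&(L[...,0]>-175)&(abs(L[...,1])<40)&(Z>62)&(Z<92))):
    print(nm,m.sum(),L[m].mean(0).round(1),L[m].min(0).round(1),L[m].max(0).round(1))
m=box(530,590,-245,-190,104,145); print(np.percentile(Z[m],[50,95]))
m=(L[...,0]>80)&(L[...,0]<200)&(abs(L[...,1])<140)&(Z>200)
q=Z[m]; print("lid",L[m][:,0].min(),L[m][:,0].max(),q.max())
P=L[m][:,0]; print(np.polyfit(P,q,1))
for lo in range(200,330,20):
    k=(q>lo)&(q<lo+20)
    if k.any(): print(lo,k.sum(),P[k].min().round(1),np.median(P[k]).round(1))
cv2.imwrite("pics/f.png",cv2.resize(im[120:280,300:540,::-1],(800,533),interpolation=cv2.INTER_CUBIC))
E
```

```text
front 508 [-97.4  36.7] [-124.5  -28. ] [-85.1  99.3]
bar 126 [-151.7    6.2] [-157.2  -27.2] [-146.3   39.6]
[136.45445994 139.86237226]
lid 98.59071025556521 125.96019374369565 329.10956385447236
[   6.29555022 -439.92989698]
200 474 98.6 108.5
220 509 100.4 110.3
240 550 102.1 112.3
260 586 103.9 114.3
280 458 105.7 116.0
300 332 106.3 117.4
320 862 104.3 115.2
```

View pics/f.png

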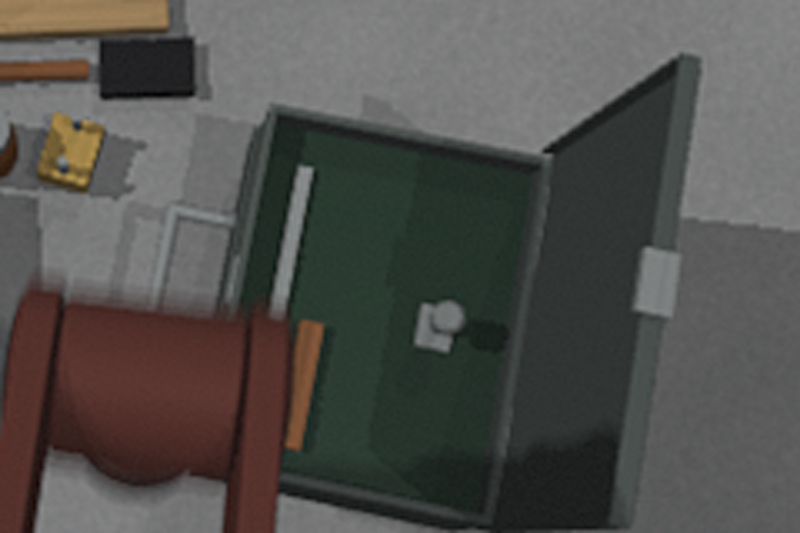

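```bash
python3 - <<'E'
from h import *
a=cv2.imread("pics/top0.png"); b,_=manip.get_image("top"); b=b[:,:,::-1]
T=a[178:205,340:356]; print(cv2.minMaxLoc(cv2.matchTemplate(b[170:215,325:400],T,cv2.TM_CCOEFF_NORMED))[1::2], "home expects (15,8)")
go([chest(0,-30,390),chest(175,-30,390),chest(175,-30,275)],76.1)
E
```

```text
(0.9942345023155212, (15, 8)) home expects (15,8)
[np.float64(543.4), np.float64(-171.8), 390] [-0.1165, -0.1444, -0.2078]
[np.float64(501.4), np.float64(-341.7), 390] [-0.1166, -0.3194, -0.2074]
[np.float64(501.4), np.float64(-341.7), 275] [-0.1178, -0.3192, -0.0924]
yaw 76.08 pos [462.9  -3.6 183. ] grip 36.0 F [ 0.2 -0.5 -1.1]
rz -0.0
rz 180.0
```

Call:
move_arm(
  grip=[0,0,0,0,0,0,0,0],
  offset=[
    [0,0,-0.045],
    [0,0,-0.09],
    [0,0,-0.135],
    [0,0,-0.18],
    [-0.02,-0.03,-0.208],
    [-0.05,-0.06,-0.208],
    [-0.08,-0.1,-0.208],
    [-0.116,-0.144,-0.208],
  ],
  rotation=[
    [0,0,0],
    [0,0,0],
    [0,0,0],
    [0,0,0],
    [0,0,0],
    [0,0,0],
    [0,0,0],
    [0,0,0],
  ],
)

```text
clock: 42.55
ee_pos: [546.9, -168.8, 393.9]
eef_rot: [-0.382, -3.118, 0.002]
force: [0.8, 0.4, 0.1]
grip_width: 0.0
gripper_force: 0.0
```

Call:
move_arm(
  grip=[0,0,0,0,0,0],
  offset=[
    [0,-0.035,0],
    [0,-0.075,0],
    [0,-0.115,0],
    [0,-0.15,0],
    [0,-0.175,0],
    [0,-0.175,0],
  ],
  rotation=[
    [0,0,0],
    [0,0,0],
    [0,0,0],
    [0,0,0],
    [0,0,0],
    [0,0,0],
  ],
)

```text
clock: 43.15
ee_pos: [502.4, -340.1, 392.4]
eef_rot: [-0.39, -3.114, 0.002]
force: [0.2, 0.1, 0.8]
grip_width: 0.1
gripper_force: 0.0
```

```bash
python3 - <<'E'
from h import *
go([chest(175,-30,275)],76.1)
E
```

```text
[np.float64(501.4), np.float64(-341.7), 275] [0.0001, -0.0017, 0.1174]
yaw 75.72 pos [ 502.4 -340.1  392.4] grip 0.1 F [0.2 0.1 0.8]
rz -0.4
rz 179.6
```

Call:
move_arm(
  grip=[0,0,0,0,0],
  offset=[
    [0,-0.002,0.035],
    [0,-0.002,0.07],
    [0,-0.002,0.1],
    [0,-0.002,0.117],
    [0,-0.002,0.117],
  ],
  rotation=[
    [0,0,0],
    [0,0,0],
    [0,0,0],
    [0,0,0],
    [0,0,0],
  ],
)

```text
clock: 43.65
ee_pos: [501.9, -335.9, 272.3]
eef_rot: [-0.38, -3.11, -0.007]
force: [-0.5, 0.9, -0.1]
grip_width: -0.3
gripper_force: 0.0
```

Call:
move_arm(
  grip=[0,0,0,0,0,0,0,0],
  offset=[
    [0,0.02,0],
    [0,0.04,-0.003],
    [0,0.055,-0.004],
    [0,0.068,-0.005],
    [0,0.084,-0.003],
    [0,0.1,-0.001],
    [0,0.116,0.004],
    [0,0.132,0.01],
  ],
  rotation=[
    [0,0,0],
    [0,0,0],
    [0,0,0],
    [0,0,0],
    [0,0,0],
    [0,0,0],
    [0,0,0],
    [0,0,0],
  ],
)

```text
clock: 44.45
ee_pos: [536.5, -207.9, 267.4]
eef_rot: [0.381, 3.118, -0.0]
force: [-0.9, -3.5, 0.5]
grip_width: -0.0
gripper_force: 1.2
```

Contact force as expected; continue along the arc.

Call:
move_arm(
  grip=[0,0,0,0,0,0,0,0],
  offset=[
    [0,0.014,0.007],
    [0,0.028,0.016],
    [0,0.04,0.026],
    [0,0.053,0.038],
    [0,0.063,0.05],
    [0,0.073,0.065],
    [0,0.08,0.08],
    [0,0.087,0.095],
  ],
  rotation=[
    [0,0,0],
    [0,0,0],
    [0,0,0],
    [0,0,0],
    [0,0,0],
    [0,0,0],
    [0,0,0],
    [0,0,0],
  ],
)

```text
clock: 45.25
ee_pos: [556.9, -124.2, 170.8]
eef_rot: [-0.381, -3.118, -0.0]
force: [0.5, -1.6, 1.5]
grip_width: -0.3
gripper_force: 0.8
```

Call:
move_arm(
  grip=[0,0,0,0,0,0,0],
  offset=[
    [0,0.003,0.012],
    [0,0.005,0.024],
    [0,0.006,0.034],
    [0,0.008,0.042],
    [0,0.009,0.048],
    [0,0.009,0.05],
    [0,0.009,0.05],
  ],
  rotation=[
    [0,0,0],
    [0,0,0],
    [0,0,0],
    [0,0,0],
    [0,0,0],
    [0,0,0],
    [0,0,0],
  ],
)

```text
clock: 45.95
ee_pos: [559.0, -116.2, 122.1]
eef_rot: [-0.381, -3.118, -0.0]
force: [0.1, -0.0, -0.1]
grip_width: -0.3
gripper_force: 0.0
```

Call:
move_arm(
  grip=[0,0,0,0,0,0],
  offset=[
    [0,0,0.002],
    [0,0,0.003],
    [0,0,0.004],
    [0,0,0.005],
    [0,0,0.006],
    [0,0,0.006],
  ],
  rotation=[
    [0,0,0],
    [0,0,0],
    [0,0,0],
    [0,0,0],
    [0,0,0],
    [0,0,0],
  ],
)

```text
clock: 46.55
ee_pos: [559.6, -116.3, 121.4]
eef_rot: [-0.38, -3.118, 0.0]
force: [-9.7, 2.9, 20.8]
grip_width: -0.0
gripper_force: 10.6
```

Call:
move_arm(
  grip=[0,0,0,0,0,0,0,0],
  offset=[
    [0,0,-0.04],
    [0,0,-0.08],
    [0,0,-0.12],
    [0.04,0.02,-0.14],
    [0.09,0.05,-0.14],
    [0.13,0.08,-0.14],
    [0.17,0.12,-0.14],
    [0.2,0.15,-0.14],
  ],
  rotation=[
    [0,0,0],
    [0,0,0],
    [0,0,0],
    [0,0,0],
    [0,0,0],
    [0,0,0],
    [0,0,0],
    [0,0,0],
  ],
)

```text
clock: 47.35
ee_pos: [403.6, 72.6, 256.7]
eef_rot: [0.383, 3.116, 0.001]
force: [0.0, 0.9, 0.8]
grip_width: 0.2
gripper_force: 0.0
```

```bash
python3 - <<'E'
from m import *
L=((W[...,:2]-ORG)@np.c_[AX,AY])
m=(abs(L[...,0])<95)&(abs(L[...,1])<125)&(Z>90)&(Z<150)&(X>520)
A=np.c_[L[m],np.ones(m.sum())]; print(m.sum(),np.linalg.lstsq(A,Z[m],rcond=None)[0].round(4)); 
for a in(-90,-50,0,50,85):
    k=m&(abs(L[...,0]-a)<8); print(a,k.sum(),np.median(Z[k]).round(1))
k=(L[...,0]<-130)&(L[...,0]>-175)&(abs(L[...,1])<40)&(Z>62)&(Z<92)
print("bar",k.sum(),L[k].mean(0)); m=box(480,740,360,480,170,400); print("kilnlid",m.sum(),W[m].min(0).round(),W[m].max(0).round())
save("side","g.png")
E
```

```text
6366 [ 6.000000e-04 -9.000000e-04  1.210932e+02]
-90 478 121.1
-50 567 120.9
0 535 121.1
50 506 121.1
85 479 121.0
bar 152 [-1.51670217e+02 -1.30113997e-01]
kilnlid 5155 [514. 376. 170.] [705. 446. 348.]
```

View pics/g.png

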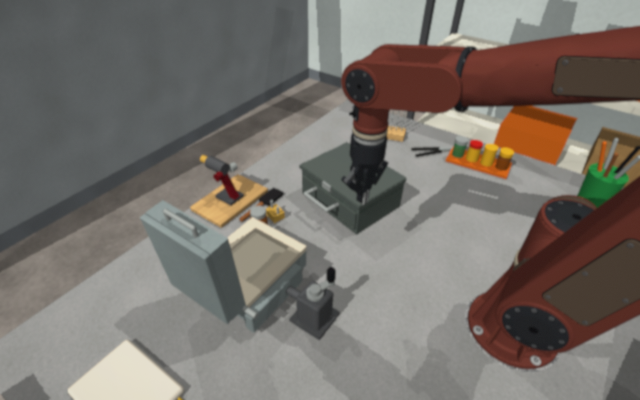

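The side picture shows the annealer lid upright and its hearth empty. The chest is shut at about (350,185) and its handle is home at about (320,200). The lid plane measures level at 121 mm.

```bash
python3 -c "
from workcell import manip; print(manip.job_done())"
```

```text
the job is handed in; nothing more can be done
None
```

I handed the job in, though the hand-in call returned no verdict: the annealer is wound open and empty, all four pieces of glass are in the drawer, the drawer is home, and the chest lid is shut flat over the stay, so the stay should be down (I couldn't see it).

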